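Sort mixed bars by heft and tip the steel ones through the pass-box slot

ROBOT

A 6-joint arm with a two-finger parallel gripper is mounted at the origin on the work surface. World frame = base frame: x ahead of the robot, y to its left, z up, the work surface at z = 0. Lengths are in m, angles in rad, forces in N, time in s.
With the tool pointing down it reaches from about 0.425 to 0.95 m from the base axis. Payload 3.5 kg.
Tool frame: the origin (TCP) lies on the centre line of the jaws, within the pads' length; the fingertips stand 17 mm ahead of it and the grasp point (between the pads) lies 2 mm behind it; z points along the fingers, y is the line along which they close (so a half turn about z gives the same grasp; the last joint's range is limited). The gripper opens to 85 mm and grips with 20 to 120 N. Pads are 22 mm wide; open, the fingers measure 114 mm over their backs; the gripper's body (76 mm by 85 mm) begins 54 mm behind the grasp point. The pads swing forward as they close: fully open they stand 13 mm farther back than shut.
Start: joints at [1.013, 0.286, 1.577, -0, 1.279, -0.15], TCP at [0.268, 0.62, 0.248] pointing down, gripper open.
Joint ranges: [-2.77, 2.77], [-0.9, 2.22], [0.21, 2.48], [-1.53, 4.67], [0.24, 2.81], [-2.84, 2.84]. Speed limits (rad/s): [2.79, 2.79, 3.14, 3.14, 3.14, 3.14].

INTERFACE

Orientations are given as a unit quaternion [x, y, z, w].
In Python, from plant import ctrl gives the robot as it stands. The module is installed in compiled form; this text tells all that it offers.
- The arm moves only by the tool drive_tool, never from a script. Its argument "moves" is a list of rows, each a list of 3 entries, a list of its own where there are three numbers: the turn, a rotation vector about the tool's x, y, z in rad, then the shift along the tool's x, y, z in m, then the finger opening in m, from 0 to 0.0854. A call has 1 to 5 rows; each row shifts and turns the commanded pose from where the row before left it, along the tool's axes as they then stand; what a row does not reach is not made up. A row lasts 1/8 s, in which the tool goes at most 62.5 mm and 10.7 degrees, less where a joint would pass 70% of its speed; a pose out of reach is approached as far as the arm can. A call with a gripper value outside its range is refused whole. The fingers move at their own pace and stop on an object; "grip_force" is the grip in N (left out, the last holds). Time passes only in rows, so rows that do not move let the fingers close. It gives the time, the measured TCP pose, the force, the opening and the grip force at its end, in the units of the state.
- ctrl.get_state(): the state, without advancing time (a new reading comes with each control period).
- ctrl.read_camera(name): name is "scene" or "top" or "wrist"; returns a dict with "image" (480x640x3 uint8, red, green, blue), "fx", "fy", "cx", "cy" (pixels), "dist" ([k1, k2, p1, p2, k3] as OpenCV has them; the pictures are not rectified), "R" (3x3) and "t" (3): a world point X has camera coordinates R X + t. Camera axes: x right, y down, z forward; pixel columns grow to the right and rows downward; lengths in m; the calibration is good to about 2 mm. A picture is of the moment at which its call begins. There is no depth.
- ctrl.sign_off(): hands the job in; it is judged then, once.
The state is a dict: "time": time; "qpos": joint angles; "dq": joint speeds; "joint_efforts": joint torques, N m; "eef_pos": TCP position; "tcp_rot": TCP orientation; "contact_force": force on the tool from outside, world axes, zero at the start; "wrist_torque": the same for the moment, N m; "opening": opening from 0.0 (shut) to 1.0 (fully open); "finger_force": force on a finger pad.
Only numpy, scipy, OpenCV 4.12 (cv2) and the standard library are available. Lean on these libraries where they do the work, as an engineer would, in place of code of your own. Each camera call takes 0.05 s, during which the arm holds its last target. There are 200 camera calls.

TASK

Steel and aluminium bars with the same black coating have been mixed up in the red-taped lanes: heft each one, and put the light aluminium ones in the low grey reject tray and the heavy steel ones all together in the steel chute pan. Then carry the pan level to the locked clear box, turn it in line with the slot in its lid and tip it so that all the steel bars drop through, and stand the empty pan back upright on its rubber mat. No aluminium bar may go into the locked box, and leave the caliper and the two black rings alone.

Things in the scene. Friction and masses are not known exactly. Their poses are not given: they have to be found in the camera images.
- bar1_mid (a point): black-coated square bar, 100 x 16 x 16 mm, steel (about 200 g) or aluminium (about 69 g): all look the same. May be absent (None). The point is the bar's centre; its x axis runs along the bar's length
- bar2_mid (a point): black-coated square bar, 100 x 16 x 16 mm, steel (about 200 g) or aluminium (about 69 g): all look the same. May be absent (None). The point is the bar's centre; its x axis runs along the bar's length
- bar3_mid (a point): black-coated square bar, 100 x 16 x 16 mm, steel (about 200 g) or aluminium (about 69 g): all look the same. May be absent (None). The point is the bar's centre; its x axis runs along the bar's length
- bar4_mid (a point): black-coated square bar, 100 x 16 x 16 mm, steel (about 200 g) or aluminium (about 69 g): all look the same. May be absent (None). The point is the bar's centre; its x axis runs along the bar's length
- bar5_mid (a point): black-coated square bar, 100 x 16 x 16 mm, steel (about 200 g) or aluminium (about 69 g): all look the same. May be absent (None). The point is the bar's centre; its x axis runs along the bar's length
- bar6_mid (a point): black-coated square bar, 100 x 16 x 16 mm, steel (about 200 g) or aluminium (about 69 g): all look the same. May be absent (None). The point is the bar's centre; its x axis runs along the bar's length
- pan_grip (a point): centre of the wooden grip of the chute pan (sheet steel, 220 g, loose). The grip is 18 mm thick along x, 80 mm long along y and 32 mm high, along the top of the pan's upright back wall (60 mm back from the pan's middle), its centre 62 mm above the pan's underside. Axes: z up; -x points from the grip to the open pouring edge; y along that edge, so bars lie in the pan along y
- pan_base (a point): middle of the pan's underside (124 mm wide, 119 mm front to back), axes as pan_grip. The slippery floor is pitched 14 degrees down to the back wall (4 mm above the underside there), so bars laid in slide back against the wall and stay while the pan is level. Clear width between the side cheeks, which are 20 mm high: 118 mm. Under the floor a cross foot stands 35 mm in front of the middle
- pan_lip (a point): middle of the pan's straight pouring edge (top of the floor there), 58 mm in front of the pan's middle and 33 mm above its underside, 118 mm wide; axes as pan_grip. Bars begin to slide out over it when the pan is tipped about 25 degrees forward; 40 degrees empties it
- mat_top (a point): centre of the top of the pan's place, a black rubber mat 170 x 170 mm, 3 mm thick, fixed
- tray_floor (a point): centre of the inner floor of the grey plastic reject tray: 150 x 150 mm outside, walls 4 mm thick and 30 mm high, floor 4 mm thick, fixed
- slot (a point): centre of the mouth of the open hopper on the lid of the locked pass box, 118 mm above the table, fixed. Its y axis runs along the slot, z up. The mouth is 108 mm (x) by 140 mm (y); its two long sides slope down and inwards to the slot in the lid, 40 mm (x) by 140 mm (y), 38 mm below the mouth
- box_lid (a point): centre of the pass box's lid (in the slot), 80 mm above the table, axes as slot. The clear-walled box is 150 mm (x) by 190 mm (y). It is locked: what has gone in cannot be taken out
- caliper_mid (a point): bystander: middle of a slide caliper lying on the table, 200 mm long
- sleeve_mid (a point): bystander: centre of a black sleeve, 44 mm across and 40 mm high, standing on the table
- collar_mid (a point): bystander: centre of a black ring, 42 mm across and 12 mm high, lying on the table
Not all that is in view belongs to the job. Leave any green or yellow look-alike of the part that bears bar6_mid alone.

How it is judged:
On the way, in this order (a step that is already met when the one before it is completed fails the run):
1. the pan, with every steel bar in it, is lifted clear of the table and level (x of bar1_mid in the frame of pan_grip between -0.125 and 0 m and y of bar1_mid in the frame of pan_grip between -0.062 and 0.062 m and z of bar1_mid in the frame of pan_grip between -0.062 and 0.01 m and x of bar4_mid in the frame of pan_grip between -0.125 and 0 m and y of bar4_mid in the frame of pan_grip between -0.062 and 0.062 m and z of bar4_mid in the frame of pan_grip between -0.062 and 0.01 m and x of bar6_mid in the frame of pan_grip between -0.125 and 0 m and y of bar6_mid in the frame of pan_grip between -0.062 and 0.062 m and z of bar6_mid in the frame of pan_grip between -0.062 and 0.01 m and height (world z) of pan_grip above 0.11 m and angle between pan_grip's own z axis and vertical below 0.25 rad), for 0.2 s.
2. the pan is tipped over the hopper (angle between pan_grip's own z axis and vertical above 0.3 rad and horizontal distance between pan_grip and slot below 0.2 m and height (world z) of pan_grip above 0.15 m), for 0.05 s.
3. every steel bar has dropped through the slot into the pass box (x of bar1_mid in the frame of slot between -0.071 and 0.071 m and y of bar1_mid in the frame of slot between -0.091 and 0.091 m and z of bar1_mid in the frame of slot between -0.118 and -0.05 m and x of bar4_mid in the frame of slot between -0.071 and 0.071 m and y of bar4_mid in the frame of slot between -0.091 and 0.091 m and z of bar4_mid in the frame of slot between -0.118 and -0.05 m and x of bar6_mid in the frame of slot between -0.071 and 0.071 m and y of bar6_mid in the frame of slot between -0.091 and 0.091 m and z of bar6_mid in the frame of slot between -0.118 and -0.05 m), for 0.2 s.
At the end, for the whole second after the job is handed in: every steel bar lies inside the locked box below its slot, every aluminium bar lies in the reject tray (its centre inside the walls and no higher than 30 mm over the floor), and the pan stands upright (within 6 degrees) on the mat, its middle within 60 mm of the mat's centre (all of step 3 and x of bar2_mid in the frame of tray_floor between -0.071 and 0.071 m and y of bar2_mid in the frame of tray_floor between -0.071 and 0.071 m and z of bar2_mid in the frame of tray_floor between 0 and 0.03 m and x of bar3_mid in the frame of tray_floor between -0.071 and 0.071 m and y of bar3_mid in the frame of tray_floor between -0.071 and 0.071 m and z of bar3_mid in the frame of tray_floor between 0 and 0.03 m and x of bar5_mid in the frame of tray_floor between -0.071 and 0.071 m and y of bar5_mid in the frame of tray_floor between -0.071 and 0.071 m and z of bar5_mid in the frame of tray_floor between 0 and 0.03 m and horizontal distance between pan_base and mat_top below 0.06 m and z of pan_base in the frame of mat_top between -0.005 and 0.008 m and angle between pan_grip's own z axis and vertical below 0.1 rad); the robot touches nothing.
It fails at once if an aluminium bar goes into the locked box ((x of bar2_mid in the frame of slot between -0.071 and 0.071 m and y of bar2_mid in the frame of slot between -0.091 and 0.091 m and z of bar2_mid in the frame of slot between -0.118 and -0.05 m) or (x of bar3_mid in the frame of slot between -0.071 and 0.071 m and y of bar3_mid in the frame of slot between -0.091 and 0.091 m and z of bar3_mid in the frame of slot between -0.118 and -0.05 m) or (x of bar5_mid in the frame of slot between -0.071 and 0.071 m and y of bar5_mid in the frame of slot between -0.091 and 0.091 m and z of bar5_mid in the frame of slot between -0.118 and -0.05 m)).
It fails at once if a bystander is moved more than 30 mm (distance of any of caliper_mid, sleeve_mid, collar_mid from where it was at the start of the episode above 0.03 m).
Of bar1, bar2, bar3, bar4, bar5, bar6 only 4 to 5 are there at a start; the rules pass over those that are not, and their reading is None.
At some moment in a run one of bar1, bar2, bar3, bar4, bar5, bar6, pan may be knocked a few centimetres aside while the robot is not near it.
It also fails if it takes over 210 s, if anything falls off the work surface, if the arm or the gripper's body presses on something with over 40 N, if the wrist force passes 120 N, or if a joint passes its speed limit or range.

## Working session

There is one attempt and no reset: what is moved stays moved. The work goes in short steps, Python scripts to look and compute and a tool call to move; the robot and the scene stay as the last step left them, time stands still between calls to the robot, and variables do not carry over. Pictures are saved under pics/ and viewed, at most 18 in all, crops included, and the job is handed in when it is done.

Besides the shell and the picture viewer there is one more tool, called by a JSON object that holds its "method" and its "body", one argument or row to a line. drive_tool: Moves the arm, as the interface text tells. Its arguments: {"type":"object","properties":{"moves":{"type":"array","items":{"type":"array"}},"grip_force":{"type":"number"}},"required":["moves"]}

```bash
mkdir -p pics; cat > h.py <<'E'
import numpy as np, cv2, json
from plant import ctrl
from scipy.spatial.transform import Rotation as Ro
def cam(n,save=None):
    c=ctrl.read_camera(n)
    if save: cv2.imwrite(save,c["image"][:,:,::-1])
    return c
def K(c): return np.array([[c["fx"],0,c["cx"]],[0,c["fy"],c["cy"]],[0,0,1.]])
def ray(c,px):
    u=cv2.undistortPoints(np.array(px,float).reshape(-1,1,2),K(c),np.array(c["dist"],float)).reshape(-1,2)
    R=np.array(c["R"]);t=np.array(c["t"])
    d=np.c_[u,np.ones(len(u))]@R
    return -R.T@t,d
def onz(c,px,z):
    o,d=ray(c,px); return o+d*((z-o[2])/d[:,2])[:,None]
def proj(c,P):
    return cv2.projectPoints(np.array(P,float).reshape(-1,1,3),cv2.Rodrigues(np.array(c["R"]))[0],np.array(c["t"],float),K(c),np.array(c["dist"],float))[0].reshape(-1,2)
def tri(c1,p1,c2,p2):
    o1,d1=ray(c1,p1);o2,d2=ray(c2,p2)
    out=[]
    for a,b in zip(d1,d2):
        A=np.c_[a,-b]; s=np.linalg.lstsq(A,o2-o1,rcond=None)[0]
        out.append(np.r_[(o1+a*s[0]+o2+b*s[1])/2, np.linalg.norm(o1+a*s[0]-o2-b*s[1])])
    return np.array(out)
E
python3 - <<'E'
from h import *
s=ctrl.get_state(); print({k:np.round(v,3).tolist() for k,v in s.items()})
for n in("top","scene"):
    c=cam(n,f"pics/{n}0.png"); print(n,c["fx"],-np.array(c["R"]).T@c["t"],np.round(c["dist"],3))
E
```

```text
{'time': 0.0, 'qpos': [1.013, 0.287, 1.578, 0.0, 1.279, -0.15], 'dq': [0.0, -0.001, 0.001, -0.002, 0.001, 0.0], 'joint_efforts': [0.0, -40.599, -29.262, -0.0, 0.006, -0.0], 'eef_pos': [0.267, 0.619, 0.247], 'tcp_rot': [0.202, 0.979, -0.001, -0.0], 'contact_force': [-0.438, -0.201, -0.105], 'wrist_torque': [0.028, -0.017, 0.03], 'finger_force': 0.0, 'opening': 1.001}
top 544.0798079169006 [ 0.50835233 -0.0918604   1.16046301] [-0.073  0.     0.     0.     0.   ]
scene 553.8587561677734 [ 1.38865443 -0.3024475   1.06945752] [-0.016  0.     0.     0.     0.   ]
```

View pics/top0.png

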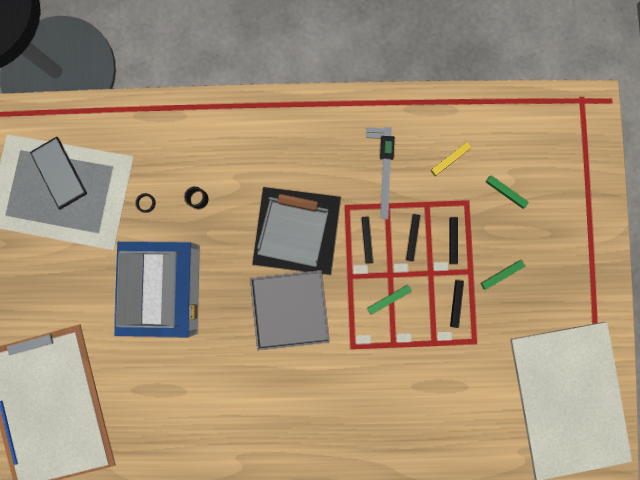

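View pics/scene0.png

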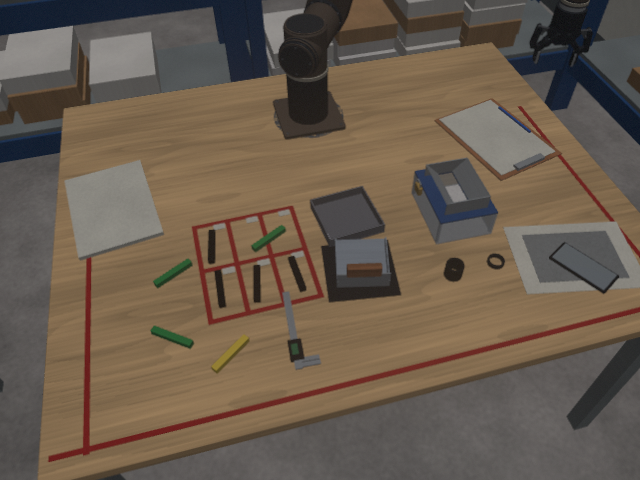

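The top view shows four black bars at (367,240), (413,237), (454,240) and (457,303). The look-alikes are the green pieces at (507,192), (503,275) and (390,300), and the yellow one at (451,159). The black rings are at (145,203) and (196,197), and the caliper is at (386,170). The pan is at (295,230) on its mat with the grip on the far side, the tray is at (290,310) and the box is at (157,289).

```bash
cat > m.py <<'E'
from h import *
def blobs(c,lo,hi,a0,a1,roi):
    hsv=cv2.cvtColor(c["image"],cv2.COLOR_RGB2HSV); m=cv2.inRange(hsv,lo,hi)
    k=np.zeros_like(m);x0,y0,x1,y1=roi;k[y0:y1,x0:x1]=255;m&=k
    out=[]
    for q in cv2.findContours(m,cv2.RETR_EXTERNAL,cv2.CHAIN_APPROX_NONE)[0]:
        a=cv2.contourArea(q)
        if a0<a<a1: out.append((cv2.minAreaRect(q),a,q))
    return out
E
python3 - <<'E'
from m import *
T=cam("top");S=cam("scene")
print("base px top",proj(T,[[0,0,0],[.5,0,0],[.5,.3,0]]).round())
bt=blobs(T,(0,0,0),(179,255,50),150,900,(340,190,480,350))
bs=blobs(S,(0,0,0),(179,255,50),100,900,(180,200,330,330))
for r,a,q in bt:
    b=cv2.boxPoints(r); W=onz(T,b,.016); 
    e=[W[1]-W[0],W[2]-W[1]]; L=[np.linalg.norm(v[:2]) for v in e]; v=e[int(np.argmax(L))]
    ctr=onz(T,[r[0]],.012)[0]
    best=min((np.r_[tri(T,[r[0]],S,[s[0][0]])[0],s[0][0]] for s in bs),key=lambda z:z[3])
    print("bar",np.round(r[0]),a,ctr.round(4),"L",np.round(L,3),"ang",np.degrees(np.arctan2(v[1],v[0])).round(1),"tri",best.round(4))
for n,c,roi in(("T",T,(260,180,330,220)),("S",S,(335,255,395,285))):
    for r,a,q in blobs(c,(5,80,50),(15,255,160),60,2000,roi): 
        print("grip",n,np.round(r[0],1),np.round(r[1],1),a); 
        if n=="T": print(onz(T,cv2.boxPoints(r),.078).round(3))
E
python3 - <<'E'
import cv2
i=cv2.imread("pics/top0.png")
cv2.imwrite("pics/c1.png",cv2.resize(i[180:360,105:345],None,fx=3.3,fy=3.3,interpolation=cv2.INTER_CUBIC))
E
```

```text
base px top [[290. 525.]
 [286. 287.]
 [147. 289.]]
bar [456. 303.] 305.5 [ 0.4597 -0.359   0.012 ] L [0.096 0.016] ang -8.2 tri [ 4.595e-01 -3.602e-01  9.000e-03  9.000e-04  2.110e+02  2.460e+02]
bar [454. 240.] 310.5 [ 0.5926 -0.3576  0.012 ] L [0.015 0.095] ang 177.9 tri [ 5.930000e-01 -3.580000e-01  7.600000e-03  1.200000e-03  2.196577e+02
  2.884811e+02]
bar [367. 239.] 241.5 [ 0.5981 -0.1731  0.012 ] L [0.013 0.097] ang -176.2 tri [ 5.983000e-01 -1.734000e-01  9.200000e-03  1.000000e-04  2.966028e+02
  2.732740e+02]
bar [413. 237.] 268.0 [ 0.6012 -0.2707  0.012 ] L [0.097 0.015] ang -10.1 tri [ 6.014e-01 -2.712e-01  9.100e-03  0.000e+00  2.565e+02  2.830e+02]
grip T [297.2 201.9] [40.4 10.2] 361.5
[[ 0.67   0.011  0.078]
 [ 0.691  0.006  0.078]
 [ 0.672 -0.073  0.078]
 [ 0.652 -0.068  0.078]]
grip S [364.  269.5] [13. 34.] 402.0
```

View pics/c1.png

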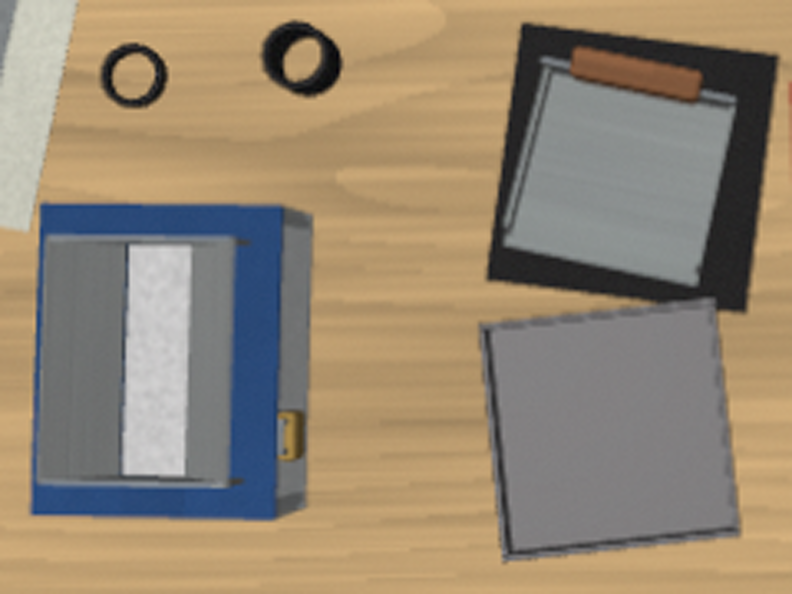

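```bash
cat >> h.py <<'E'
def goto(p,phi,tilt=0,rows=None,start=None):
    """target TCP p, tool-y heading phi deg (tool down). prints rows of equal steps in tool frame"""
    s=ctrl.get_state(); p0=np.array(s["eef_pos"]); R0=Ro.from_quat(s["tcp_rot"])
    if start is not None: p0,R0=np.array(start[0],float),down(start[1],start[2])
    R1=down(phi,tilt)
    rv=(R0.inv()*R1).as_rotvec(); d=np.array(p)-p0
    n=rows or int(max(np.ceil(np.linalg.norm(d)/.06),np.ceil(np.linalg.norm(rv)/.18),1))
    R=R0
    print(f"n={n} dist {np.linalg.norm(d):.3f} turn/row",(rv/n).round(4).tolist())
    for i in range(n):
        print([(rv/n).round(3).tolist(),R.inv().apply(d/n).round(4).tolist()]); R=R*Ro.from_rotvec(rv/n)
def down(phi,tilt=0):
    a=np.radians(phi); y=np.array([np.cos(a),np.sin(a),0]); z=np.array([0,0,-1.]); x=np.cross(y,z)
    return Ro.from_matrix(np.c_[x,y,z])*Ro.from_euler("x",tilt,degrees=True)
E
python3 -c "
from h import *
goto([.598,-.173,.15],93.8)"
```

```text
n=15 dist 0.864 turn/row [-0.0001, -0.0, -0.0316]
[[-0.0, -0.0, -0.032], [-0.0412, -0.0397, 0.0065]]
[[-0.0, -0.0, -0.032], [-0.0399, -0.041, 0.0065]]
[[-0.0, -0.0, -0.032], [-0.0386, -0.0423, 0.0065]]
[[-0.0, -0.0, -0.032], [-0.0372, -0.0435, 0.0065]]
[[-0.0, -0.0, -0.032], [-0.0358, -0.0446, 0.0065]]
[[-0.0, -0.0, -0.032], [-0.0344, -0.0457, 0.0065]]
[[-0.0, -0.0, -0.032], [-0.0329, -0.0468, 0.0065]]
[[-0.0, -0.0, -0.032], [-0.0315, -0.0478, 0.0065]]
[[-0.0, -0.0, -0.032], [-0.0299, -0.0488, 0.0065]]
[[-0.0, -0.0, -0.032], [-0.0284, -0.0497, 0.0065]]
[[-0.0, -0.0, -0.032], [-0.0268, -0.0506, 0.0065]]
[[-0.0, -0.0, -0.032], [-0.0252, -0.0514, 0.0065]]
[[-0.0, -0.0, -0.032], [-0.0235, -0.0522, 0.0065]]
[[-0.0, -0.0, -0.032], [-0.0219, -0.0529, 0.0065]]
[[-0.0, -0.0, -0.032], [-0.0202, -0.0536, 0.0065]]
```

{"method": "drive_tool", "body": {
  "moves": [
    [[0, 0, -0.032], [-0.041, -0.04, 0.0065], 0.04],
    [[0, 0, -0.032], [-0.04, -0.041, 0.0065], 0.04],
    [[0, 0, -0.032], [-0.0386, -0.042, 0.0065], 0.04],
    [[0, 0, -0.032], [-0.037, -0.0435, 0.0065], 0.04],
    [[0, 0, -0.032], [-0.036, -0.0446, 0.0065], 0.04]
  ],
  "grip_force": 50
}}

```text
time: 0.82
eef_pos: [0.3783, 0.354, 0.2156]
tcp_rot: [0.123, 0.992, 0.0, 0.0]
contact_force: [0.7, -0.6, -0.4]
opening: 0.468
finger_force: 0.0
```

{"method": "drive_tool", "body": {
  "moves": [
    [[0, 0, -0.032], [-0.034, -0.0457, 0.0065], 0.04],
    [[0, 0, -0.032], [-0.033, -0.0468, 0.0065], 0.04],
    [[0, 0, -0.032], [-0.0315, -0.0478, 0.0065], 0.04],
    [[0, 0, -0.032], [-0.03, -0.0488, 0.0065], 0.04],
    [[0, 0, -0.032], [-0.028, -0.05, 0.0065], 0.04]
  ]
}}

```text
time: 1.45
eef_pos: [0.4887, 0.09, 0.1833]
tcp_rot: [0.043, 0.999, 0.0, 0.0]
contact_force: [1.4, 0.9, -0.5]
opening: 0.472
finger_force: 0.0
```

{"method": "drive_tool", "body": {
  "moves": [
    [[0, 0, -0.032], [-0.027, -0.0506, 0.0065], 0.04],
    [[0, 0, -0.032], [-0.025, -0.0514, 0.0065], 0.04],
    [[0, 0, -0.032], [-0.0235, -0.052, 0.0065], 0.04],
    [[0, 0, -0.032], [-0.022, -0.053, 0.0065], 0.04],
    [[0, 0, -0.032], [-0.02, -0.0536, 0.0065], 0.04]
  ]
}}

```text
time: 2.08
eef_pos: [0.6, -0.1736, 0.1505]
tcp_rot: [-0.036, 0.999, 0.0, 0.0]
contact_force: [-0.3, -0.3, 0.2]
opening: 0.47
finger_force: 0.0
```

```bash
python3 - <<'E'
from h import *
c=cam("wrist","pics/w1.png"); s=ctrl.get_state()
print(s["eef_pos"],s["tcp_rot"],s["opening"],s["contact_force"],s["time"],s["qpos"])
goto([.598,-.173,.15],93.8)
print(proj(c,[[.598,-.173,.016],s["eef_pos"]]), -np.array(c["R"]).T@c["t"])
E
```

```text
[ 0.60172502 -0.18005798  0.14979491] [-0.03499141  0.99938436 -0.00233096  0.00103826] 0.47275049605482533 [ 0.21847054 -3.47247001  0.93929139] 2.125 [-0.45092037  0.27827874  1.7755809  -0.00356737  1.08372226 -2.09005068]
n=1 dist 0.008 turn/row [-0.0047, 0.0019, 0.0037]
[[-0.005, 0.002, 0.004], [0.0032, 0.0073, -0.0002]]
[[321.42006061 232.76778493]
 [304.49694846 318.56259983]] [ 0.53466645 -0.17852299  0.27568544]
```

View pics/w1.png

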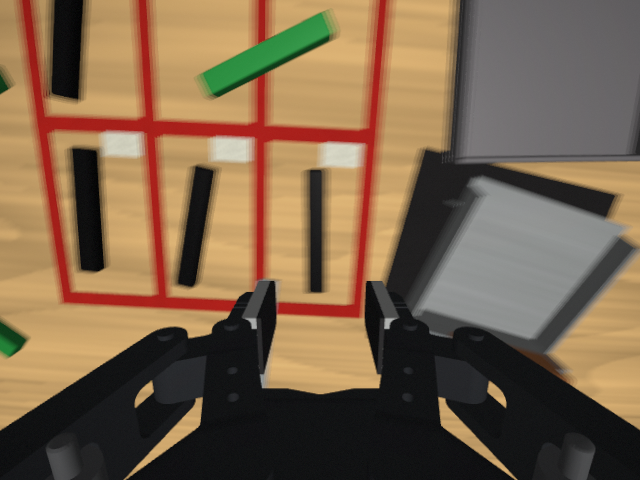

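The wrist picture shows the near bar at (316,231) between the fingers, 5 px from where I predicted it. The other two bars are at (88,210) and (196,226). I'll descend now.

{"method": "drive_tool", "body": {
  "moves": [
    [[0, 0, 0], [0, 0, 0], 0.04],
    [[0, 0, 0], [0, 0, 0.05], 0.04],
    [[0, 0, 0], [0, 0, 0.05], 0.04],
    [[0, 0, 0], [0, 0, 0.02], 0.04],
    [[0, 0, 0], [0, 0, 0], 0.04]
  ]
}}

```text
time: 2.75
eef_pos: [0.5986, -0.1705, 0.0298]
tcp_rot: [-0.037, 0.999, 0.001, -0.001]
contact_force: [0.2, 0.4, -0.1]
opening: 0.471
finger_force: 0.0
```

```bash
python3 - <<'E'
from h import *
c=cam("wrist","pics/w2.png"); s=ctrl.get_state()
print(s["eef_pos"],s["contact_force"])
goto([.598,-.173,.021],93.8)
cv2.imwrite("pics/w2c.png",cv2.resize(c["image"][160:440,170:480,::-1],None,fx=1.5,fy=1.5))
E
```

```text
[ 0.60011354 -0.171321    0.03169565] [-0.21242999 -0.23203678  0.3305083 ]
n=1 dist 0.011 turn/row [-0.0003, 0.0007, 0.0067]
[[-0.0, 0.001, 0.007], [0.0022, -0.0015, 0.0107]]
```

View pics/w2c.png

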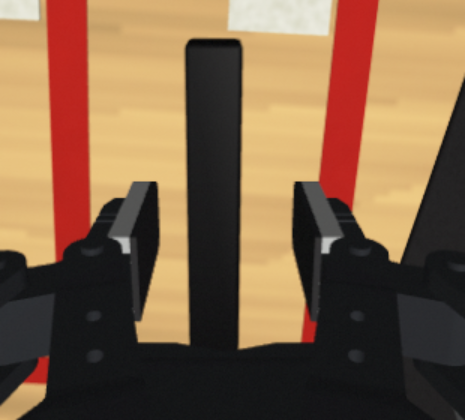

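The bar lies centred and parallel between the pads. I'll lower the last 9 mm, close and lift.

{"method": "drive_tool", "body": {
  "moves": [
    [[0, 0, 0], [0, 0, 0.009], 0.04],
    [[0, 0, 0], [0, 0, 0], 0.04],
    [[0, 0, 0], [0, 0, 0], 0.0],
    [[0, 0, 0], [0, 0, 0], 0.0],
    [[0, 0, 0], [0, 0, 0], 0.0]
  ]
}}

```text
time: 3.42
eef_pos: [0.6002, -0.1721, 0.0228]
tcp_rot: [-0.036, 0.999, -0.0, 0.001]
contact_force: [-0.7, -1.0, 3.6]
opening: 0.166
finger_force: 51.2
```

{"method": "drive_tool", "body": {
  "moves": [
    [[0, 0, 0], [0, 0, 0], 0.0],
    [[0, 0, 0], [0, 0, -0.06], 0.0],
    [[0, 0, 0], [0, 0, -0.05], 0.0],
    [[0, 0, 0], [0, 0, 0], 0.0],
    [[0, 0, 0], [0, 0, 0], 0.0]
  ]
}}

```text
time: 4.05
eef_pos: [0.5987, -0.1714, 0.1305]
tcp_rot: [-0.036, 0.999, 0.001, -0.001]
contact_force: [0.3, 0.1, -1.5]
opening: 0.17
finger_force: 50.7
```

{"method": "drive_tool", "body": {
  "moves": [
    [[0, 0, 0], [0, 0, 0], 0.0],
    [[0, 0, 0], [0, 0, 0], 0.0],
    [[0, 0, 0], [0, 0, 0], 0.0]
  ]
}}

```text
time: 4.42
eef_pos: [0.5992, -0.1716, 0.1307]
tcp_rot: [-0.036, 0.999, 0.0, -0.001]
contact_force: [-0.2, 0.7, -1.0]
opening: 0.169
finger_force: 50.7
```

```bash
cat > f.py <<'E'
from h import *
F=[];Q=[]
for i in range(6):
    cam("wrist"); s=ctrl.get_state(); F.append(s["contact_force"]);Q.append(s["joint_efforts"])
print("force",np.mean(F,0).round(2),np.std(F,0).round(2),"open",s["opening"],s["finger_force"],s["eef_pos"],s["time"])
E
python3 f.py; python3 -c "
from h import *
T=cam('top','pics/top1.png')
# tray corners: crop gray
i=T['image'];hsv=cv2.cvtColor(i,cv2.COLOR_RGB2HSV)
print(hsv[310,290],hsv[255,250],hsv[230,290])
m=cv2.inRange(hsv,(0,0,50),(179,45,150)); k=np.zeros_like(m);k[268:355,245:335]=255;m&=k
q=max(cv2.findContours(m,cv2.RETR_EXTERNAL,cv2.CHAIN_APPROX_NONE)[0],key=cv2.contourArea)
r=cv2.minAreaRect(q);print(r); b=onz(T,cv2.boxPoints(r),.03);print(b.round(3),b.mean(0).round(3))
"
```

```text
force [ 0.24 -0.06 -0.35] [0.46 0.4  0.38] open 0.1711077900589171 50.67999243736267 [ 0.59965389 -0.17183616  0.13184042] 4.725
[160   5 142] [ 18 104 201] [ 90   8 156]
((289.0148620605469, 309.1484680175781), (74.32926940917969, 71.84168243408203), 84.2894058227539)
[[ 0.525  0.073  0.03 ]
 [ 0.538 -0.076  0.03 ]
 [ 0.385 -0.089  0.03 ]
 [ 0.373  0.059  0.03 ]] [ 0.455 -0.008  0.03 ]
```

Only -0.35 N (expected -0.7 for aluminium and -2.0 for steel), so this one is aluminium. It goes into the tray.

```bash
python3 -c "
from h import *
goto([.452,.035,.13],94)"
```

```text
n=5 dist 0.254 turn/row [-0.0, 0.0, 0.0005]
[[-0.0, 0.0, 0.0], [0.0265, 0.0434, 0.0004]]
[[-0.0, 0.0, 0.0], [0.0265, 0.0434, 0.0004]]
[[-0.0, 0.0, 0.0], [0.0265, 0.0434, 0.0004]]
[[-0.0, 0.0, 0.0], [0.0265, 0.0433, 0.0004]]
[[-0.0, 0.0, 0.0], [0.0266, 0.0433, 0.0004]]
```

{"method": "drive_tool", "body": {
  "moves": [
    [[0, 0, 0], [0.0265, 0.0434, 0], 0.0],
    [[0, 0, 0], [0.0265, 0.0434, 0], 0.0],
    [[0, 0, 0], [0.0265, 0.0434, 0], 0.0],
    [[0, 0, 0], [0.0265, 0.0434, 0], 0.0],
    [[0, 0, 0], [0.0265, 0.0434, 0], 0.0]
  ]
}}

```text
time: 5.4
eef_pos: [0.4509, 0.0362, 0.1321]
tcp_rot: [-0.036, 0.999, 0.0, 0.0]
contact_force: [0.4, 0.8, -0.0]
opening: 0.168
finger_force: 50.7
```

{"method": "drive_tool", "body": {
  "moves": [
    [[0, 0, 0], [0, 0, 0], 0.0],
    [[0, 0, 0], [0, 0, 0], 0.0],
    [[0, 0, 0], [0, 0, 0.06], 0.0],
    [[0, 0, 0], [0, 0, 0.037], 0.0],
    [[0, 0, 0], [0, 0, 0], 0.0]
  ]
}}

```text
time: 6.02
eef_pos: [0.45, 0.0344, 0.0322]
tcp_rot: [-0.035, 0.999, 0.001, -0.003]
contact_force: [0.2, -0.0, -0.9]
opening: 0.171
finger_force: 50.7
```

{"method": "drive_tool", "body": {
  "moves": [
    [[0, 0, 0], [0, 0, 0], 0.0],
    [[0, 0, 0], [0, 0, 0], 0.035],
    [[0, 0, 0], [0, 0, 0], 0.035],
    [[0, 0, 0], [0, 0, -0.05], 0.035],
    [[0, 0, 0], [0, 0, -0.05], 0.035]
  ]
}}

```text
time: 6.65
eef_pos: [0.4521, 0.0349, 0.1372]
tcp_rot: [-0.036, 0.999, -0.0, 0.001]
contact_force: [0.7, -0.0, 0.4]
opening: 0.41
finger_force: 0.0
```

```bash
python3 f.py; python3 - <<'E'
from m import *
T=cam("top","pics/top2.png")
for r,a,q in blobs(T,(0,0,0),(179,255,50),150,900,(250,180,490,350)):
    b=cv2.boxPoints(r); W=onz(T,b,.016); e=[W[1]-W[0],W[2]-W[1]]; L=[np.linalg.norm(v[:2]) for v in e]; v=e[int(np.argmax(L))]
    print(np.round(r[0]),onz(T,[r[0]],.012)[0].round(3),np.round(L,3),np.degrees(np.arctan2(v[1],v[0])).round(1))
goto([.600,-.271,.13],80)
E
```

```text
force [0.49 0.56 0.58] [1.31 0.71 1.42] open 0.4102560659595199 0.0 [0.45128349 0.03518829 0.13448203] 6.95
[456. 303.] [ 0.46  -0.359  0.012] [0.096 0.016] -8.2
[454. 240.] [ 0.593 -0.358  0.012] [0.015 0.095] 177.9
[413. 237.] [ 0.601 -0.271  0.012] [0.097 0.015] -10.1
n=6 dist 0.341 turn/row [0.0, -0.0003, 0.0411]
[[0.0, -0.0, 0.041], [-0.0211, -0.0527, 0.0006]]
[[0.0, -0.0, 0.041], [-0.0233, -0.0518, 0.0006]]
[[0.0, -0.0, 0.041], [-0.0254, -0.0508, 0.0006]]
[[0.0, -0.0, 0.041], [-0.0274, -0.0497, 0.0006]]
[[0.0, -0.0, 0.041], [-0.0294, -0.0485, 0.0006]]
[[0.0, -0.0, 0.041], [-0.0314, -0.0473, 0.0006]]
```

{"method": "drive_tool", "body": {
  "moves": [
    [[0, 0, 0.041], [-0.021, -0.0527, 0], 0.04],
    [[0, 0, 0.041], [-0.0233, -0.0518, 0], 0.04],
    [[0, 0, 0.041], [-0.0254, -0.0508, 0], 0.04],
    [[0, 0, 0.041], [-0.0274, -0.0497, 0], 0.04],
    [[0, 0, 0.041], [-0.0294, -0.0485, 0], 0.04]
  ]
}}

```text
time: 7.62
eef_pos: [0.5758, -0.2214, 0.1326]
tcp_rot: [0.067, 0.998, 0.001, -0.002]
contact_force: [0.4, 0.9, 0.2]
opening: 0.469
finger_force: 0.0
```

{"method": "drive_tool", "body": {
  "moves": [
    [[0, 0, 0.041], [-0.0314, -0.0473, 0], 0.04],
    [[0, 0, 0], [0, 0, 0], 0.04],
    [[0, 0, 0], [0, 0, 0], 0.04],
    [[0, 0, 0], [0, 0, 0.05], 0.04],
    [[0, 0, 0], [0, 0, 0.03], 0.04]
  ]
}}

```text
time: 8.25
eef_pos: [0.5992, -0.2684, 0.0522]
tcp_rot: [0.086, 0.996, 0.001, -0.002]
contact_force: [-0.8, 0.0, -0.2]
opening: 0.469
finger_force: 0.0
```

```bash
cat > chk.py <<'E'
# dark bar between pads in wrist view: centre offset across jaws at the bar's mid row
from h import *
import sys
c=cam("wrist",sys.argv[1] if len(sys.argv)>1 else None); s=ctrl.get_state()
hsv=cv2.cvtColor(c["image"],cv2.COLOR_RGB2HSV); m=cv2.inRange(hsv,(0,0,0),(179,255,60))
R=Ro.from_quat(s["tcp_rot"]); p=np.array(s["eef_pos"])
ctr=[]
for row in range(190,300,10):
    xs=np.where(m[row,250:390]>0)[0]+250
    if len(xs)>5:
        g=np.split(xs,np.where(np.diff(xs)>2)[0]+1); g=min(g,key=lambda a:abs(a.mean()-320)) 
        w=onz(c,[[g.mean(),row]],.016)[0]; ctr.append(np.r_[R.inv().apply(w-p),len(g)])
print("bar in tool xyz, px width"); print(np.array(ctr).round(4)); print(p.round(4),s["contact_force"].round(1) if hasattr(s["contact_force"],"round") else s["contact_force"])
E
python3 chk.py
```

```text
bar in tool xyz, px width
[[ 4.40e-02 -3.90e-03  3.21e-02  3.00e+01]
 [ 3.92e-02 -3.70e-03  3.21e-02  3.10e+01]
 [ 3.44e-02 -3.70e-03  3.20e-02  3.10e+01]
 [ 2.96e-02 -3.70e-03  3.20e-02  3.10e+01]
 [ 2.46e-02 -3.80e-03  3.19e-02  3.10e+01]
 [ 1.96e-02 -3.80e-03  3.19e-02  3.10e+01]
 [ 1.45e-02 -3.80e-03  3.18e-02  3.10e+01]
 [ 9.30e-03 -4.10e-03  3.18e-02  3.00e+01]
 [ 4.10e-03 -3.80e-03  3.17e-02  2.90e+01]
 [-1.30e-03 -3.90e-03  3.16e-02  2.90e+01]
 [-6.70e-03 -3.90e-03  3.16e-02  2.90e+01]]
[ 0.5968 -0.267   0.0477] [-1.8  1.7 -2.6]
```

Across-jaw offset is -4 mm and the bar is parallel. I'll correct, lower, grip and heft.

{"method": "drive_tool", "body": {
  "moves": [
    [[0, 0, 0], [0, -0.003, 0.015], 0.04],
    [[0, 0, 0], [0, 0, 0.015], 0.04],
    [[0, 0, 0], [0, 0, 0], 0.04],
    [[0, 0, 0], [0, 0, 0], 0.0],
    [[0, 0, 0], [0, 0, 0], 0.0]
  ]
}}

```text
time: 8.93
eef_pos: [0.6011, -0.2746, 0.0261]
tcp_rot: [0.087, 0.996, -0.001, 0.001]
contact_force: [0.6, 0.5, 0.9]
opening: 0.165
finger_force: 51.6
```

{"method": "drive_tool", "body": {
  "moves": [
    [[0, 0, 0], [0, 0, 0], 0.0],
    [[0, 0, 0], [0, 0, 0], 0.0],
    [[0, 0, 0], [0, 0, -0.06], 0.0],
    [[0, 0, 0], [0, 0, -0.05], 0.0],
    [[0, 0, 0], [0, 0, 0], 0.0]
  ]
}}

```text
time: 9.55
eef_pos: [0.6029, -0.2757, 0.1402]
tcp_rot: [0.087, 0.996, -0.002, 0.004]
contact_force: [0.6, -0.2, -2.2]
opening: 0.166
finger_force: 51.2
```

{"method": "drive_tool", "body": {
  "moves": [
    [[0, 0, 0], [0, 0, 0], 0.0],
    [[0, 0, 0], [0, 0, 0], 0.0],
    [[0, 0, 0], [0, 0, 0], 0.0],
    [[0, 0, 0], [0, 0, 0], 0.0]
  ]
}}

```text
time: 10.05
eef_pos: [0.6, -0.2738, 0.1336]
tcp_rot: [0.087, 0.996, 0.0, -0.001]
contact_force: [0.6, 1.1, -2.7]
opening: 0.166
finger_force: 51.2
```

```bash
python3 f.py; python3 -c "
from h import *
goto([.66-.045*.972,-.031+.045*.232,.15],-13.4)
print(ctrl.get_state()['qpos'])"
```

```text
force [ 0.15 -0.04 -2.32] [0.55 0.39 0.46] open 0.1640583506266107 51.19326710700989 [ 0.6004465  -0.27411147  0.13492434] 10.35
n=10 dist 0.254 turn/row [0.0, 0.0, 0.1631]
[[0.0, 0.0, 0.163], [0.0028, 0.0252, -0.0015]]
[[0.0, 0.0, 0.163], [0.0069, 0.0245, -0.0015]]
[[0.0, 0.0, 0.163], [0.0108, 0.023, -0.0015]]
[[0.0, 0.0, 0.163], [0.0144, 0.021, -0.0015]]
[[0.0, 0.0, 0.163], [0.0176, 0.0183, -0.0015]]
[[0.0, 0.0, 0.163], [0.0203, 0.0152, -0.0015]]
[[0.0, 0.0, 0.163], [0.0225, 0.0117, -0.0015]]
[[0.0, 0.0, 0.163], [0.0241, 0.0079, -0.0015]]
[[0.0, 0.0, 0.163], [0.0251, 0.0039, -0.0015]]
[[0.0, 0.0, 0.163], [0.0254, -0.0002, -0.0015]]
[-5.81730092e-01  3.61569675e-01  1.69886965e+00  1.82169318e-05
  1.08095651e+00 -1.97874838e+00]
```

-2.3 N, so this bar is steel. I'll refine the pan position while moving there.

{"method": "drive_tool", "body": {
  "moves": [
    [[0, 0, 0.163], [0.0028, 0.0252, -0.0015], 0],
    [[0, 0, 0.163], [0.0069, 0.0245, -0.0015], 0],
    [[0, 0, 0.163], [0.0108, 0.023, -0.0015], 0],
    [[0, 0, 0.163], [0.0144, 0.021, -0.0015], 0],
    [[0, 0, 0.163], [0.0176, 0.0183, -0.0015], 0]
  ]
}}

```text
time: 10.98
eef_pos: [0.6083, -0.1465, 0.1426]
tcp_rot: [0.477, 0.879, 0.0, 0.0]
contact_force: [0.1, -0.5, -2.2]
opening: 0.168
finger_force: 51.2
```

```bash
python3 - <<'E'
from m import *
T=cam("top","pics/top3.png");S=cam("scene","pics/scene3.png")
print(tri(T,[[297.2,201.9]],S,[[364,269.5]]))
g=onz(T,[[297.2,201.9]],.076)[0]
l=onz(T,[[257.4,253.6],[316.2,266.4]],.036); print("g",g,"lip",l,np.linalg.norm(l[0]-l[1]))
lm=l.mean(0); v=g-lm; print("len",np.linalg.norm(v[:2]),"expect .118; yaw",np.degrees(np.arctan2(v[1],v[0])), "mid",lm+v*58/118)
import sys
i=T["image"][170:360,230:490,::-1]; cv2.imwrite("pics/c3.png",cv2.resize(i,None,fx=3,fy=3))
E
```

```text
[[ 6.72532075e-01 -3.06545834e-02  6.88586020e-02  3.17861105e-04]]
g [ 0.67149807 -0.03090159  0.076     ] lip [[ 0.57100409  0.05545889  0.036     ]
 [ 0.54235846 -0.06608997  0.036     ]] 0.12487873328848516
len 0.1176330817045202 expect .118; yaw -12.562668704909743 mid [ 0.61311665 -0.01789173  0.05566102]
```

View pics/c3.png

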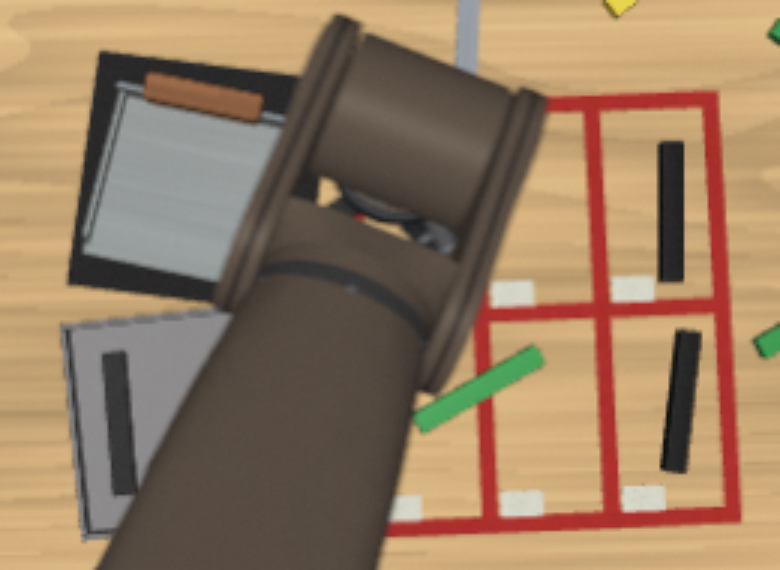

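The top view shows the first bar in the tray, with the pan unmoved and bars 3 and 4 unmoved. I'll finish the approach to the pan.

```bash
python3 -c "
from h import *
goto([.603,-.016,.13],-13)"
```

```text
n=5 dist 0.130 turn/row [0.0001, -0.0001, 0.1621]
[[0.0, -0.0, 0.162], [0.0221, 0.0133, 0.0025]]
[[0.0, -0.0, 0.162], [0.024, 0.0096, 0.0025]]
[[0.0, -0.0, 0.162], [0.0252, 0.0056, 0.0025]]
[[0.0, -0.0, 0.162], [0.0258, 0.0014, 0.0025]]
[[0.0, -0.0, 0.162], [0.0257, -0.0027, 0.0025]]
```

{"method": "drive_tool", "body": {
  "moves": [
    [[0, 0, 0.162], [0.0221, 0.0133, 0.0025], 0],
    [[0, 0, 0.162], [0.024, 0.0096, 0.0025], 0],
    [[0, 0, 0.162], [0.0252, 0.0056, 0.0025], 0],
    [[0, 0, 0.162], [0.0258, 0.0014, 0.0025], 0],
    [[0, 0, 0.162], [0.0257, -0.0027, 0.0025], 0]
  ]
}}

```text
time: 11.7
eef_pos: [0.6032, -0.0183, 0.13]
tcp_rot: [0.784, 0.621, 0.0, 0.0]
contact_force: [0.5, 0.4, -2.3]
opening: 0.162
finger_force: 51.2
```

{"method": "drive_tool", "body": {
  "moves": [
    [[0, 0, 0], [0, 0, 0], 0],
    [[0, 0, 0], [0, 0, 0], 0],
    [[0, 0, 0], [0, 0, 0], 0]
  ]
}}

```text
time: 12.08
eef_pos: [0.6033, -0.0194, 0.1301]
tcp_rot: [0.783, 0.622, 0.0, 0.0]
contact_force: [-0.2, 0.1, -2.8]
opening: 0.169
finger_force: 51.2
```

```bash
python3 - <<'E'
from h import *
c=cam("wrist","pics/w4.png"); print(ctrl.get_state()["eef_pos"],ctrl.get_state()["time"])
goto([.603,-.016,.055],-13)
E
```

```text
[ 0.60329734 -0.01927064  0.13005221] 12.125
n=2 dist 0.075 turn/row [0.0003, 0.0001, -0.0006]
[[0.0, 0.0, -0.001], [0.0016, -0.0005, 0.0375]]
[[0.0, 0.0, -0.001], [0.0016, -0.0005, 0.0375]]
```

View pics/w4.png

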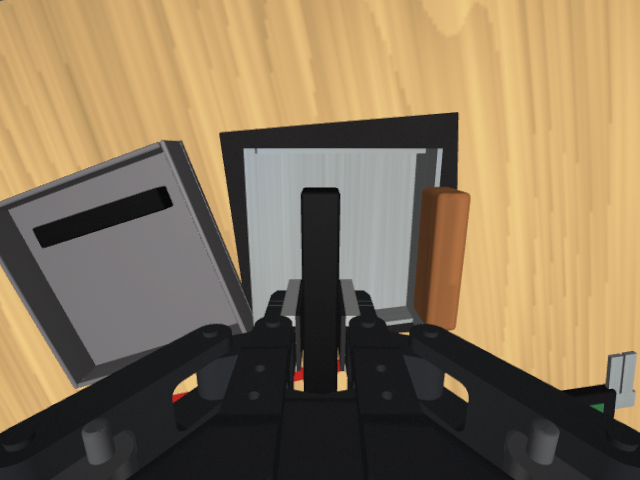

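The bar is held parallel to the pan's grip, over the middle of the pan floor. I'll shift 3 mm and lower it.

{"method": "drive_tool", "body": {
  "moves": [
    [[0, 0, 0], [0.003, -0.001, 0.04], 0],
    [[0, 0, 0], [0, 0, 0.034], 0],
    [[0, 0, 0], [0, 0, 0], 0],
    [[0, 0, 0], [0, 0, 0], 0]
  ]
}}

```text
time: 12.62
eef_pos: [0.6033, -0.0156, 0.0568]
tcp_rot: [0.783, 0.622, 0.0, 0.0]
contact_force: [0.1, -0.4, -2.0]
opening: 0.168
finger_force: 52.9
```

{"method": "drive_tool", "body": {
  "moves": [
    [[0, 0, 0], [0, 0, 0], 0.03],
    [[0, 0, 0], [0, 0, 0], 0.03],
    [[0, 0, 0], [0, 0, -0.04], 0.03],
    [[0, 0, 0], [0, 0, -0.035], 0.03]
  ]
}}

```text
time: 13.12
eef_pos: [0.603, -0.0151, 0.1326]
tcp_rot: [0.783, 0.622, 0.0, 0.0]
contact_force: [1.3, -0.0, 0.0]
opening: 0.353
finger_force: 0.0
```

```bash
python3 - <<'E'
from h import *
c=cam("wrist","pics/w5.png");s=ctrl.get_state(); print(s["eef_pos"],s["time"])
cv2.imwrite("pics/w5c.png",c["image"][100:400,150:500,::-1])
goto([.593,-.360,.13],87.9-180)
goto([.593,-.360,.13],87.9)
E
```

```text
[ 0.60623941 -0.01557558  0.13861595] 13.175
n=8 dist 0.345 turn/row [0.0011, -0.0009, 0.1725]
[[0.001, -0.001, 0.172], [-0.0423, 0.0081, 0.0011]]
[[0.001, -0.001, 0.172], [-0.0403, 0.0152, 0.0012]]
[[0.001, -0.001, 0.172], [-0.0371, 0.0219, 0.0012]]
[[0.001, -0.001, 0.172], [-0.0328, 0.028, 0.0012]]
[[0.001, -0.001, 0.172], [-0.0275, 0.0332, 0.0012]]
[[0.001, -0.001, 0.172], [-0.0214, 0.0374, 0.0012]]
[[0.001, -0.001, 0.172], [-0.0146, 0.0405, 0.0012]]
[[0.001, -0.001, 0.172], [-0.0075, 0.0424, 0.0011]]
n=10 dist 0.345 turn/row [0.0008, 0.0009, -0.1762]
[[0.001, 0.001, -0.176], [-0.0339, 0.0065, 0.0009]]
[[0.001, 0.001, -0.176], [-0.0345, 0.0004, 0.0009]]
[[0.001, 0.001, -0.176], [-0.034, -0.0056, 0.0009]]
[[0.001, 0.001, -0.176], [-0.0325, -0.0115, 0.0008]]
[[0.001, 0.001, -0.176], [-0.03, -0.017, 0.0008]]
[[0.001, 0.001, -0.176], [-0.0265, -0.022, 0.0008]]
[[0.001, 0.001, -0.176], [-0.0223, -0.0263, 0.0008]]
[[0.001, 0.001, -0.176], [-0.0173, -0.0298, 0.0008]]
[[0.001, 0.001, -0.176], [-0.0118, -0.0324, 0.0008]]
[[0.001, 0.001, -0.176], [-0.006, -0.0339, 0.0008]]
```

View pics/w5c.png

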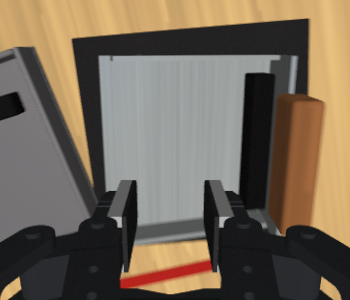

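The bar slid back against the back wall. Next is the bar at (0.593, -0.36).

{"method": "drive_tool", "body": {
  "moves": [
    [[0, 0, 0.172], [-0.0423, 0.0081, 0], 0.04],
    [[0, 0, 0.172], [-0.0403, 0.0152, 0], 0.04],
    [[0, 0, 0.172], [-0.0371, 0.022, 0], 0.04],
    [[0, 0, 0.172], [-0.0328, 0.028, 0], 0.04],
    [[0, 0, 0.172], [-0.0275, 0.0332, 0], 0.04]
  ]
}}

```text
time: 13.8
eef_pos: [0.5947, -0.2319, 0.1316]
tcp_rot: [0.972, 0.236, 0.001, 0.001]
contact_force: [0.1, 0.1, 0.4]
opening: 0.468
finger_force: 0.0
```

{"method": "drive_tool", "body": {
  "moves": [
    [[0, 0, 0.172], [-0.0214, 0.0374, 0], 0.04],
    [[0, 0, 0.172], [-0.0146, 0.0405, 0], 0.04],
    [[0, 0, 0.172], [-0.0075, 0.0424, 0], 0.04],
    [[0, 0, 0], [0, 0, 0.04], 0.04],
    [[0, 0, 0], [0, 0, 0.04], 0.04]
  ]
}}

```text
time: 14.42
eef_pos: [0.5905, -0.3611, 0.0513]
tcp_rot: [1.0, -0.017, 0.001, 0.001]
contact_force: [0.3, -0.3, -0.1]
opening: 0.472
finger_force: 0.0
```

{"method": "drive_tool", "body": {
  "moves": [
    [[0, 0, 0], [0, 0, 0], 0.04],
    [[0, 0, 0], [0, 0, 0], 0.04]
  ]
}}

```text
time: 14.68
eef_pos: [0.5909, -0.3601, 0.0526]
tcp_rot: [1.0, -0.016, 0.001, 0.001]
contact_force: [0.8, -0.6, 1.0]
opening: 0.466
finger_force: 0.0
```

```bash
python3 chk.py; python3 -c "
from h import *
goto([.593,-.360,.023],87.9-180)"
```

```text
bar in tool xyz, px width
[[ 4.63e-02 -2.50e-03  3.77e-02  3.30e+01]
 [ 4.16e-02 -2.30e-03  3.77e-02  3.20e+01]
 [ 3.68e-02 -2.30e-03  3.77e-02  3.20e+01]
 [ 3.19e-02 -2.60e-03  3.76e-02  3.10e+01]
 [ 2.69e-02 -2.60e-03  3.76e-02  3.10e+01]
 [ 2.19e-02 -2.60e-03  3.76e-02  3.10e+01]
 [ 1.68e-02 -2.60e-03  3.76e-02  3.10e+01]
 [ 1.16e-02 -2.70e-03  3.76e-02  3.10e+01]
 [ 6.30e-03 -2.40e-03  3.76e-02  3.00e+01]
 [ 9.00e-04 -2.40e-03  3.75e-02  3.00e+01]
 [-4.60e-03 -2.50e-03  3.75e-02  3.00e+01]]
[ 0.5914 -0.3604  0.0535] [-0.2 -0.8 -0.5]
n=1 dist 0.031 turn/row [0.0026, -0.0034, 0.0038]
[[0.003, -0.003, 0.004], [0.0015, -0.0006, 0.0305]]
```

{"method": "drive_tool", "body": {
  "moves": [
    [[0, 0, 0], [0.0015, -0.0015, 0.0295], 0.04],
    [[0, 0, 0], [0, 0, 0], 0.04],
    [[0, 0, 0], [0, 0, 0], 0.04],
    [[0, 0, 0], [0, 0, 0], 0.0],
    [[0, 0, 0], [0, 0, 0], 0.0]
  ]
}}

```text
time: 15.35
eef_pos: [0.5924, -0.3589, 0.0233]
tcp_rot: [1.0, -0.017, 0.001, 0.001]
contact_force: [0.5, 0.7, 3.9]
opening: 0.173
finger_force: 51.1
```

{"method": "drive_tool", "body": {
  "moves": [
    [[0, 0, 0], [0, 0, 0], 0.0],
    [[0, 0, 0], [0, 0, 0], 0.0],
    [[0, 0, 0], [0, 0, -0.06], 0.0],
    [[0, 0, 0], [0, 0, -0.05], 0.0],
    [[0, 0, 0], [0, 0, 0], 0.0]
  ]
}}

```text
time: 15.98
eef_pos: [0.5941, -0.3602, 0.1377]
tcp_rot: [1.0, -0.017, 0.004, 0.003]
contact_force: [0.3, 0.7, -0.1]
opening: 0.169
finger_force: 50.5
```

{"method": "drive_tool", "body": {
  "moves": [
    [[0, 0, 0], [0, 0, 0], 0.0],
    [[0, 0, 0], [0, 0, 0], 0.0],
    [[0, 0, 0], [0, 0, 0], 0.0],
    [[0, 0, 0], [0, 0, 0], 0.0]
  ]
}}

```text
time: 16.48
eef_pos: [0.5911, -0.3578, 0.1302]
tcp_rot: [1.0, -0.017, -0.001, -0.001]
contact_force: [-0.2, 0.7, -1.1]
opening: 0.167
finger_force: 50.5
```

```bash
python3 f.py; python3 -c "
from h import *
goto([.603,-.016,.14],-13)
goto([.455,-.008,.13],-86)"
```

```text
force [ 0.32  0.06 -0.58] [0.44 0.26 0.56] open 0.1676636653214115 50.52944719791412 [ 0.59151712 -0.35812497  0.13140114] 16.775
n=8 dist 0.342 turn/row [0.0, -0.0, -0.1721]
[[0.0, -0.0, -0.172], [0.0, -0.0428, -0.0011]]
[[0.0, -0.0, -0.172], [0.0073, -0.0422, -0.0011]]
[[0.0, -0.0, -0.172], [0.0145, -0.0403, -0.0011]]
[[0.0, -0.0, -0.172], [0.0211, -0.0372, -0.0011]]
[[0.0, -0.0, -0.172], [0.0272, -0.033, -0.0011]]
[[0.0, -0.0, -0.172], [0.0325, -0.0279, -0.0011]]
[[0.0, -0.0, -0.172], [0.0368, -0.0219, -0.0011]]
[[0.0, -0.0, -0.172], [0.04, -0.0153, -0.0011]]
n=7 dist 0.376 turn/row [0.0, -0.0, -0.0147]
[[0.0, -0.0, -0.015], [-0.0212, -0.0493, 0.0002]]
[[0.0, -0.0, -0.015], [-0.0204, -0.0496, 0.0002]]
[[0.0, -0.0, -0.015], [-0.0197, -0.0499, 0.0002]]
[[0.0, -0.0, -0.015], [-0.019, -0.0502, 0.0002]]
[[0.0, -0.0, -0.015], [-0.0182, -0.0505, 0.0002]]
[[0.0, -0.0, -0.015], [-0.0175, -0.0508, 0.0002]]
[[0.0, -0.0, -0.015], [-0.0167, -0.051, 0.0002]]
```

-0.6 N, so aluminium. It goes in the tray.

{"method": "drive_tool", "body": {
  "moves": [
    [[0, 0, -0.015], [-0.0212, -0.0493, 0], 0],
    [[0, 0, -0.015], [-0.0204, -0.0496, 0], 0],
    [[0, 0, -0.015], [-0.0197, -0.05, 0], 0],
    [[0, 0, -0.015], [-0.019, -0.05, 0], 0],
    [[0, 0, -0.015], [-0.0182, -0.0505, 0], 0]
  ]
}}

```text
time: 17.4
eef_pos: [0.4932, -0.1069, 0.1317]
tcp_rot: [1.0, 0.021, 0.0, 0.0]
contact_force: [0.5, 0.6, -1.4]
opening: 0.169
finger_force: 50.5
```

{"method": "drive_tool", "body": {
  "moves": [
    [[0, 0, -0.015], [-0.0175, -0.0508, 0], 0],
    [[0, 0, -0.015], [-0.0167, -0.044, 0], 0],
    [[0, 0, 0], [0, 0, 0], 0],
    [[0, 0, 0], [0, 0, 0.05], 0],
    [[0, 0, 0], [0, 0, 0.048], 0]
  ]
}}

```text
time: 18.02
eef_pos: [0.4569, -0.0163, 0.0336]
tcp_rot: [0.999, 0.036, 0.002, 0.001]
contact_force: [-0.2, -0.0, -0.8]
opening: 0.164
finger_force: 50.5
```

{"method": "drive_tool", "body": {
  "moves": [
    [[0, 0, 0], [0, 0, 0], 0],
    [[0, 0, 0], [0, 0, 0], 0.03],
    [[0, 0, 0], [0, 0, 0], 0.03],
    [[0, 0, 0], [0, 0, -0.05], 0.03],
    [[0, 0, 0], [0, 0, -0.045], 0.03]
  ]
}}

```text
time: 18.65
eef_pos: [0.4557, -0.0156, 0.1313]
tcp_rot: [0.999, 0.036, 0.001, 0.0]
contact_force: [-0.8, -0.7, 0.1]
opening: 0.353
finger_force: 0.0
```

```bash
python3 - <<'E'
from h import *
print(ctrl.get_state()["time"])
T=cam("top","pics/top6.png")
goto([.460,-.359,.13],-98.2)
E
python3 - <<'E'
from m import *
T=cam("top")
for r,a,q in blobs(T,(0,0,0),(179,255,50),150,900,(400,180,490,350)):
    print(np.round(r[0]),onz(T,[r[0]],.012)[0].round(3))
E
```

```text
18.65
n=6 dist 0.343 turn/row [0.0005, -0.0024, 0.0359]
[[0.001, -0.002, 0.036], [-0.0041, 0.0569, 0.0016]]
[[0.001, -0.002, 0.036], [-0.0021, 0.0571, 0.0015]]
[[0.001, -0.002, 0.036], [-0.0, 0.0571, 0.0015]]
[[0.001, -0.002, 0.036], [0.002, 0.0571, 0.0015]]
[[0.001, -0.002, 0.036], [0.0041, 0.0569, 0.0014]]
[[0.001, -0.002, 0.036], [0.0061, 0.0568, 0.0014]]
[456. 303.] [ 0.46  -0.359  0.012]
```

{"method": "drive_tool", "body": {
  "moves": [
    [[0, 0, 0.036], [-0.004, 0.0569, 0], 0.04],
    [[0, 0, 0.036], [-0.002, 0.057, 0], 0.04],
    [[0, 0, 0.036], [0, 0.057, 0], 0.04],
    [[0, 0, 0.036], [0.002, 0.057, 0], 0.04],
    [[0, 0, 0.036], [0.004, 0.057, 0], 0.04]
  ]
}}

```text
time: 19.38
eef_pos: [0.455, -0.3028, 0.1296]
tcp_rot: [0.998, -0.055, 0.001, 0.001]
contact_force: [0.7, 0.3, 0.3]
opening: 0.468
finger_force: 0.0
```

{"method": "drive_tool", "body": {
  "moves": [
    [[0, 0, 0.036], [0.006, 0.0568, 0], 0.04],
    [[0, 0, 0], [0, 0, 0.04], 0.04],
    [[0, 0, 0], [0, 0, 0.04], 0.04],
    [[0, 0, 0], [0, 0, 0], 0.04],
    [[0, 0, 0], [0, 0, 0], 0.04]
  ]
}}

```text
time: 20.0
eef_pos: [0.4556, -0.3585, 0.0502]
tcp_rot: [0.997, -0.072, 0.001, 0.001]
contact_force: [0.4, -0.4, -0.4]
opening: 0.466
finger_force: 0.0
```

```bash
python3 chk.py; python3 -c "
from h import *
goto([.460,-.359,.023],-98.2)"
```

```text
bar in tool xyz, px width
[[ 4.67e-02  1.00e-03  3.50e-02  3.20e+01]
 [ 4.20e-02  1.00e-03  3.50e-02  3.20e+01]
 [ 3.73e-02  1.00e-03  3.50e-02  3.20e+01]
 [ 3.25e-02  1.10e-03  3.50e-02  3.20e+01]
 [ 2.76e-02  1.10e-03  3.50e-02  3.20e+01]
 [ 2.26e-02  1.10e-03  3.50e-02  3.20e+01]
 [ 1.76e-02  1.10e-03  3.49e-02  3.20e+01]
 [ 1.25e-02  8.00e-04  3.49e-02  3.10e+01]
 [ 7.20e-03  1.10e-03  3.49e-02  3.00e+01]
 [ 1.90e-03  1.10e-03  3.49e-02  3.00e+01]
 [-3.40e-03  1.10e-03  3.49e-02  3.00e+01]]
[ 0.456  -0.3588  0.0509] [-0.3 -0.7  0. ]
n=1 dist 0.028 turn/row [0.0028, -0.0033, -0.0007]
[[0.003, -0.003, -0.001], [0.0039, -0.0005, 0.0279]]
```

{"method": "drive_tool", "body": {
  "moves": [
    [[0, 0, 0], [0.004, 0.001, 0.028], 0.04],
    [[0, 0, 0], [0, 0, 0], 0.04],
    [[0, 0, 0], [0, 0, 0], 0.04],
    [[0, 0, 0], [0, 0, 0], 0.0],
    [[0, 0, 0], [0, 0, 0], 0.0]
  ]
}}

```text
time: 20.68
eef_pos: [0.4593, -0.36, 0.0219]
tcp_rot: [0.997, -0.072, 0.001, 0.001]
contact_force: [-0.4, 0.5, 4.8]
opening: 0.17
finger_force: 50.8
```

{"method": "drive_tool", "body": {
  "moves": [
    [[0, 0, 0], [0, 0, 0], 0.0],
    [[0, 0, 0], [0, 0, 0], 0.0],
    [[0, 0, 0], [0, 0, -0.06], 0.0],
    [[0, 0, 0], [0, 0, -0.05], 0.0],
    [[0, 0, 0], [0, 0, 0], 0.0]
  ]
}}

```text
time: 21.3
eef_pos: [0.4608, -0.3617, 0.1358]
tcp_rot: [0.997, -0.072, 0.004, 0.004]
contact_force: [-0.7, 0.1, -0.2]
opening: 0.173
finger_force: 50.2
```

{"method": "drive_tool", "body": {
  "moves": [
    [[0, 0, 0], [0, 0, 0], 0.0],
    [[0, 0, 0], [0, 0, 0], 0.0],
    [[0, 0, 0], [0, 0, 0], 0.0],
    [[0, 0, 0], [0, 0, 0], 0.0]
  ]
}}

```text
time: 21.8
eef_pos: [0.4582, -0.3589, 0.1293]
tcp_rot: [0.997, -0.072, -0.001, -0.001]
contact_force: [0.0, 0.0, -0.3]
opening: 0.174
finger_force: 50.1
```

```bash
python3 f.py; python3 - <<'E'
from m import *
goto([.603,-.016,.14],-13)
T=cam("top","pics/top7.png")
for r,a,q in blobs(T,(5,80,50),(15,255,160),60,2000,(230,150,360,260)): print(r, onz(T,[r[0]],.076))
cv2.imwrite("pics/c7.png",cv2.resize(T["image"][170:360,230:490,::-1],None,fx=2,fy=2))
E
```

```text
force [-0.11 -0.21 -0.74] [0.76 0.42 0.38] open 0.1673491479307855 50.14971435070038 [ 0.45858071 -0.35927907  0.13034299] 22.1
n=9 dist 0.373 turn/row [0.0, 0.0, -0.1653]
[[0.0, 0.0, -0.165], [0.0104, -0.0401, -0.0011]]
[[0.0, 0.0, -0.165], [0.0168, -0.0378, -0.0011]]
[[0.0, 0.0, -0.165], [0.0228, -0.0345, -0.0011]]
[[0.0, 0.0, -0.165], [0.0282, -0.0303, -0.0011]]
[[0.0, 0.0, -0.165], [0.0328, -0.0252, -0.0011]]
[[0.0, 0.0, -0.165], [0.0365, -0.0195, -0.0011]]
[[0.0, 0.0, -0.165], [0.0392, -0.0132, -0.0011]]
[[0.0, 0.0, -0.165], [0.0409, -0.0066, -0.0011]]
[[0.0, 0.0, -0.165], [0.0414, 0.0002, -0.0011]]
((297.2163391113281, 201.4617462158203), (40.26057052612305, 11.25827407836914), 11.768289566040039) [[ 0.6723873  -0.03094636  0.076     ]]
```

View pics/c7.png

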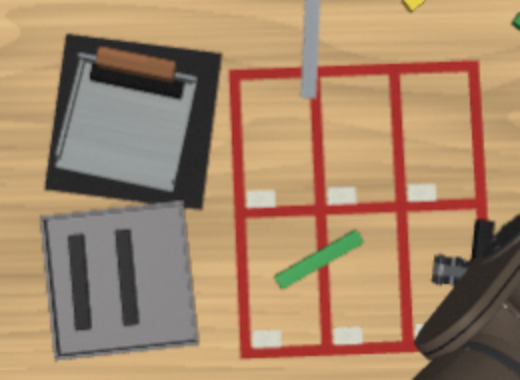

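-0.7 N, so the last one is aluminium too. That makes three aluminium bars and one steel. The pan is still in place, with its bar against the back wall. The last bar goes into the tray at y ≈ -0.050.

```bash
python3 -c "
from h import *
goto([.459,-.050,.13],-86)"
```

```text
n=6 dist 0.309 turn/row [0.0, -0.0, -0.0357]
[[0.0, -0.0, -0.036], [-0.0073, -0.051, 0.0001]]
[[0.0, -0.0, -0.036], [-0.0055, -0.0513, 0.0001]]
[[0.0, -0.0, -0.036], [-0.0037, -0.0514, 0.0001]]
[[0.0, -0.0, -0.036], [-0.0019, -0.0515, 0.0001]]
[[0.0, -0.0, -0.036], [-0.0, -0.0516, 0.0001]]
[[0.0, -0.0, -0.036], [0.0018, -0.0515, 0.0001]]
```

{"method": "drive_tool", "body": {
  "moves": [
    [[0, 0, -0.036], [-0.007, -0.051, 0], 0],
    [[0, 0, -0.036], [-0.0055, -0.051, 0], 0],
    [[0, 0, -0.036], [-0.004, -0.0514, 0], 0],
    [[0, 0, -0.036], [-0.002, -0.0515, 0], 0],
    [[0, 0, -0.036], [0, -0.0516, 0], 0]
  ]
}}

```text
time: 22.78
eef_pos: [0.4585, -0.1003, 0.1307]
tcp_rot: [1.0, 0.018, 0.0, 0.0]
contact_force: [0.8, -0.4, 0.3]
opening: 0.172
finger_force: 50.1
```

{"method": "drive_tool", "body": {
  "moves": [
    [[0, 0, -0.036], [0.002, -0.0515, 0], 0],
    [[0, 0, 0], [0, 0, 0], 0],
    [[0, 0, 0], [0, 0, 0], 0],
    [[0, 0, 0], [0, 0, 0.04], 0],
    [[0, 0, 0], [0, 0, 0], 0]
  ]
}}

```text
time: 23.4
eef_pos: [0.4565, -0.0507, 0.0878]
tcp_rot: [0.999, 0.035, -0.003, -0.001]
contact_force: [-0.7, 0.1, -1.3]
opening: 0.169
finger_force: 50.1
```

```bash
python3 - <<'E'
from h import *
c=cam("wrist","pics/w8.png");s=ctrl.get_state(); print(s["eef_pos"],s["time"])
goto([.459,-.050,.032],-86)
E
```

```text
[ 0.45780844 -0.05103461  0.08942771] 23.45
n=1 dist 0.057 turn/row [-0.0012, 0.0032, -0.0]
[[-0.001, 0.003, -0.0], [0.0014, -0.0009, 0.0574]]
```

View pics/w8.png

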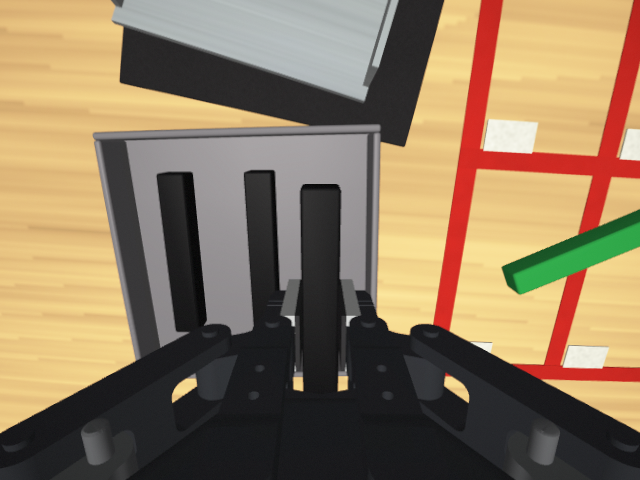

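The held bar hangs between the tray's right wall and the second bar, and the fingers have room on both sides. I'll lower and release with a small opening.

{"method": "drive_tool", "body": {
  "moves": [
    [[0, 0, 0], [0.001, -0.001, 0.035], 0],
    [[0, 0, 0], [0, 0, 0.018], 0],
    [[0, 0, 0], [0, 0, 0], 0],
    [[0, 0, 0], [0, 0, 0], 0.022],
    [[0, 0, 0], [0, 0, 0], 0.022]
  ]
}}

```text
time: 24.08
eef_pos: [0.461, -0.0498, 0.039]
tcp_rot: [0.999, 0.036, 0.002, 0.001]
contact_force: [-0.3, -0.0, -0.6]
opening: 0.255
finger_force: 0.0
```

{"method": "drive_tool", "body": {
  "moves": [
    [[0, 0, 0], [0, 0, -0.02], 0.022],
    [[0, 0, 0], [0, 0, -0.06], 0.022],
    [[0, 0, 0], [0, 0, -0.06], 0.04],
    [[0, 0, 0], [0, 0, 0], 0.04]
  ]
}}

```text
time: 24.58
eef_pos: [0.4636, -0.0504, 0.1846]
tcp_rot: [0.999, 0.036, 0.007, 0.003]
contact_force: [-0.0, 0.8, 0.1]
opening: 0.465
finger_force: 0.0
```

```bash
python3 - <<'E'
from m import *
print(ctrl.get_state()["time"])
T=cam("top","pics/top9.png");S=cam("scene","pics/scene9.png")
for r,a,q in blobs(T,(5,80,50),(15,255,160),60,2000,(230,150,360,260)): print(r, onz(T,[r[0]],.078))
goto([.6725,-.031,.17],-13)
# box crop from both views
a=cv2.resize(T["image"][230:345,105:215,::-1],None,fx=3.5,fy=3.5);b=cv2.resize(S["image"][150:250,400:505,::-1],None,fx=3.5,fy=3.5)
h=max(a.shape[0],b.shape[0]);o=np.zeros((h,a.shape[1]+b.shape[1],3),np.uint8);o[:a.shape[0],:a.shape[1]]=a;o[:b.shape[0],a.shape[1]:]=b
cv2.imwrite("pics/c9.png",o);print(a.shape)
E
```

```text
24.575
((297.2281188964844, 201.4164581298828), (40.275047302246094, 11.330575942993164), 11.888657569885254) [[ 0.67217612 -0.0310836   0.078     ]]
n=8 dist 0.213 turn/row [0.0003, -0.0002, -0.159]
[[0.0, -0.0, -0.159], [0.0266, -0.0004, 0.0012]]
[[0.0, -0.0, -0.159], [0.0264, 0.0038, 0.0011]]
[[0.0, -0.0, -0.159], [0.0254, 0.008, 0.0011]]
[[0.0, -0.0, -0.159], [0.0238, 0.0119, 0.0011]]
[[0.0, -0.0, -0.159], [0.0217, 0.0155, 0.0011]]
[[0.0, -0.0, -0.159], [0.0189, 0.0188, 0.0011]]
[[0.0, -0.0, -0.159], [0.0157, 0.0215, 0.0011]]
[[0.0, -0.0, -0.159], [0.0121, 0.0237, 0.0011]]
(402, 385, 3)
```

View pics/c9.png

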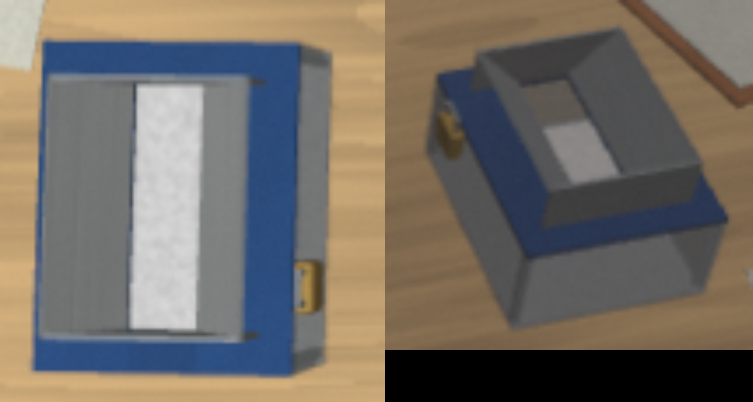

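The crops show the hopper mouth in both views. The top corners are (119,251), (176,252), (174,327) and (116,326). The scene corners are (426,166), (467,159), (490,197) and (447,206). I'll triangulate it while driving to the pan grip.

{"method": "drive_tool", "body": {
  "moves": [
    [[0, 0, -0.159], [0.0266, 0, 0.001], 0.06],
    [[0, 0, -0.159], [0.0264, 0.0038, 0.001], 0.06],
    [[0, 0, -0.159], [0.0254, 0.008, 0.001], 0.06],
    [[0, 0, -0.159], [0.0238, 0.012, 0.001], 0.06],
    [[0, 0, -0.159], [0.0217, 0.0155, 0.001], 0.06]
  ]
}}

```text
time: 25.3
eef_pos: [0.5919, -0.0378, 0.1694]
tcp_rot: [0.906, 0.422, -0.002, -0.002]
contact_force: [0.2, 0.0, -0.0]
opening: 0.704
finger_force: 0.0
```

{"method": "drive_tool", "body": {
  "moves": [
    [[0, 0, -0.159], [0.019, 0.0188, 0.001], 0.06],
    [[0, 0, -0.159], [0.0157, 0.0215, 0.001], 0.06],
    [[0, 0, -0.159], [0.012, 0.0237, 0.001], 0.06],
    [[0, 0, 0], [0, 0, 0], 0.06],
    [[0, 0, 0], [0, 0, 0], 0.06]
  ]
}}

```text
time: 25.92
eef_pos: [0.6706, -0.0312, 0.1673]
tcp_rot: [0.783, 0.622, -0.001, -0.001]
contact_force: [-1.1, -0.6, -0.1]
opening: 0.702
finger_force: 0.0
```

```bash
python3 - <<'E'
from m import *
T=cam("top","pics/top10.png");S=cam("scene");W=cam("wrist","pics/w10.png")
P=tri(T,[(118.7,251.4),(175.9,252.3),(173.6,327.1),(116.4,325.7)],S,[(490,197.1),(446.6,205.7),(425.7,165.7),(466.6,158.6)])
print(P.round(4),P.mean(0).round(4)); v=P[0]+P[1]-P[2]-P[3]; print("slot axis deg",np.degrees(np.arctan2(v[1],v[0])))
Q=onz(T,[(118.7,251.4),(175.9,252.3),(173.6,327.1),(116.4,325.7)],.118); print(Q.round(4),Q.mean(0).round(4))
s=ctrl.get_state();print(s["eef_pos"],s["qpos"],s["time"])
for r,a,q in blobs(W,(5,80,40),(16,255,190),500,30000,(200,100,520,420)): 
    print("w grip",r,a); w=onz(W,cv2.boxPoints(r),.081); print(w.round(4),w.mean(0))
goto([.6725,-.031,.08],-13)
E
```

```text
[[5.755e-01 3.173e-01 1.148e-01 5.000e-04]
 [5.722e-01 2.053e-01 1.118e-01 9.000e-04]
 [4.277e-01 2.091e-01 1.133e-01 2.000e-04]
 [4.314e-01 3.210e-01 1.147e-01 6.000e-04]] [0.5017 0.2632 0.1136 0.0006]
slot axis deg -1.49910676213564
[[0.5754 0.3163 0.118 ]
 [0.5717 0.2031 0.118 ]
 [0.428  0.2077 0.118 ]
 [0.4317 0.32   0.118 ]] [0.5017 0.2618 0.118 ]
[ 0.67107548 -0.03133945  0.16879838] [-1.97406759e-01  3.49552446e-01  1.64739578e+00 -6.94124905e-05
  1.14598223e+00  3.06163626e-02] 26.075
w grip ((325.0, 246.0), (120.0, 28.0), 90.0) 3216.0
[[ 0.675   0.0119  0.081 ]
 [ 0.6919  0.008   0.081 ]
 [ 0.6747 -0.0713  0.081 ]
 [ 0.6561 -0.067   0.081 ]] [ 0.67444368 -0.02960375  0.081     ]
n=2 dist 0.089 turn/row [-0.0007, 0.0001, -0.0006]
[[-0.001, 0.0, -0.001], [0.0003, 0.0007, 0.0444]]
[[-0.001, 0.0, -0.001], [0.0003, 0.0007, 0.0444]]
```

View pics/w10.png

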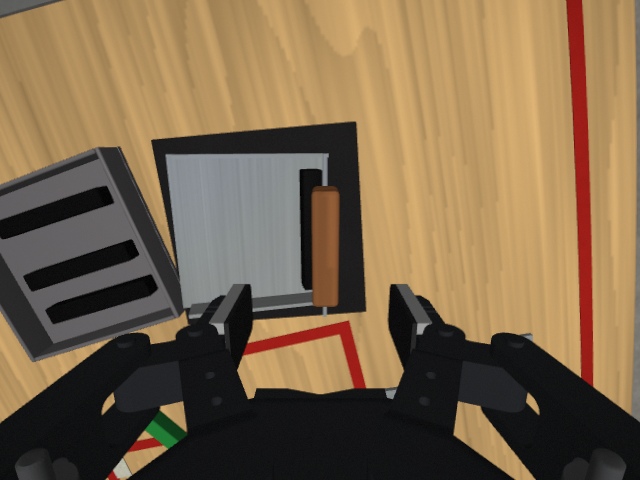

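The wrist view shows all three aluminium bars inside the tray. The steel bar is behind in the pan, and the grip is at (325,246), parallel to the pads. Slot centre is (0.502, 0.262) with its axis at -1.5°, and the mouth measures about 112 x 144 mm (108 x 140 given), z ≈ 0.114 against 0.118. I'll grasp the pan now.

{"method": "drive_tool", "body": {
  "moves": [
    [[0, 0, 0], [0.001, 0.002, 0.04], 0.06],
    [[0, 0, 0], [0, 0, 0.04], 0.06],
    [[0, 0, 0], [0, 0, 0.024], 0.06],
    [[0, 0, 0], [0, 0, 0], 0.06],
    [[0, 0, 0], [0, 0, 0], 0.06]
  ],
  "grip_force": 100
}}

```text
time: 26.7
eef_pos: [0.6749, -0.0311, 0.0669]
tcp_rot: [0.783, 0.622, 0.001, 0.001]
contact_force: [-0.3, 0.4, -0.1]
opening: 0.705
finger_force: 0.0
```

{"method": "drive_tool", "body": {
  "moves": [
    [[0, 0, 0], [0, 0, 0], 0.03],
    [[0, 0, 0], [0, 0, 0], 0.03],
    [[0, 0, 0], [0, 0, 0], 0],
    [[0, 0, 0], [0, 0, 0], 0],
    [[0, 0, 0], [0, 0, 0], 0]
  ],
  "grip_force": 100
}}

```text
time: 27.32
eef_pos: [0.6746, -0.0309, 0.0665]
tcp_rot: [0.783, 0.623, 0.0, 0.0]
contact_force: [-2.5, 0.3, 5.5]
opening: 0.192
finger_force: 98.7
```

{"method": "drive_tool", "body": {
  "moves": [
    [[0, 0, 0], [0, 0, 0], 0],
    [[0, 0, 0], [0, 0, -0.015], 0],
    [[0, 0, 0], [0, 0, -0.03], 0],
    [[0, 0, 0], [0, 0, -0.03], 0],
    [[0, 0, 0], [0, 0, 0], 0]
  ]
}}

```text
time: 27.95
eef_pos: [0.676, -0.0312, 0.1432]
tcp_rot: [0.783, 0.622, 0.002, 0.002]
contact_force: [1.0, 0.3, -5.3]
opening: 0.193
finger_force: 98.0
```

The pan is held and lifted about 75 mm, with 5.3 N of load. Planning the carry: raise, turn to φ=-91.5° and stop level in front of the hopper.

{"method": "drive_tool", "body": {
  "moves": [
    [[0, 0, 0], [0, 0, -0.035], 0],
    [[0, 0, 0], [0, 0, -0.04], 0],
    [[0, 0, 0], [0, 0, -0.01], 0],
    [[0, 0, 0], [0, 0, 0], 0],
    [[0, 0, 0], [0, 0, 0], 0]
  ]
}}

```text
time: 28.58
eef_pos: [0.6728, -0.0306, 0.2219]
tcp_rot: [0.783, 0.622, -0.002, -0.002]
contact_force: [0.1, 0.1, -4.4]
opening: 0.198
finger_force: 98.5
```

```bash
python3 -c "
from h import *
print(ctrl.get_state()['eef_pos'])
goto([.499,.125,.226],-91.5,rows=14)"
```

```text
[ 0.67284447 -0.03059844  0.22187585]
n=14 dist 0.233 turn/row [-0.0003, 0.0003, 0.0979]
[[-0.0, 0.0, 0.098], [0.008, -0.0146, -0.0002]]
[[-0.0, 0.0, 0.098], [0.0066, -0.0153, -0.0002]]
[[-0.0, 0.0, 0.098], [0.005, -0.0159, -0.0002]]
[[-0.0, 0.0, 0.098], [0.0035, -0.0163, -0.0002]]
[[-0.0, 0.0, 0.098], [0.0019, -0.0166, -0.0002]]
[[-0.0, 0.0, 0.098], [0.0002, -0.0167, -0.0002]]
[[-0.0, 0.0, 0.098], [-0.0014, -0.0166, -0.0002]]
[[-0.0, 0.0, 0.098], [-0.003, -0.0164, -0.0002]]
[[-0.0, 0.0, 0.098], [-0.0046, -0.016, -0.0003]]
[[-0.0, 0.0, 0.098], [-0.0061, -0.0155, -0.0003]]
[[-0.0, 0.0, 0.098], [-0.0076, -0.0148, -0.0003]]
[[-0.0, 0.0, 0.098], [-0.009, -0.014, -0.0003]]
[[-0.0, 0.0, 0.098], [-0.0104, -0.0131, -0.0003]]
[[-0.0, 0.0, 0.098], [-0.0116, -0.012, -0.0003]]
```

{"method": "drive_tool", "body": {
  "moves": [
    [[0, 0, 0.098], [0.008, -0.0146, 0], 0],
    [[0, 0, 0.098], [0.0066, -0.0153, 0], 0],
    [[0, 0, 0.098], [0.005, -0.016, 0], 0],
    [[0, 0, 0.098], [0.0035, -0.0163, 0], 0],
    [[0, 0, 0.098], [0.002, -0.0166, 0], 0]
  ]
}}

```text
time: 29.2
eef_pos: [0.6106, 0.0253, 0.2227]
tcp_rot: [0.911, 0.413, -0.002, -0.001]
contact_force: [-0.7, -0.3, -3.8]
opening: 0.19
finger_force: 98.5
```

{"method": "drive_tool", "body": {
  "moves": [
    [[0, 0, 0.098], [0, -0.0167, 0], 0],
    [[0, 0, 0.098], [-0.0014, -0.0166, 0], 0],
    [[0, 0, 0.098], [-0.003, -0.0164, 0], 0],
    [[0, 0, 0.098], [-0.0046, -0.016, 0], 0],
    [[0, 0, 0.098], [-0.006, -0.0155, 0], 0]
  ]
}}

```text
time: 29.82
eef_pos: [0.5485, 0.0808, 0.2229]
tcp_rot: [0.984, 0.179, -0.002, -0.0]
contact_force: [0.2, 0.6, -4.6]
opening: 0.194
finger_force: 98.5
```

{"method": "drive_tool", "body": {
  "moves": [
    [[0, 0, 0.098], [-0.0076, -0.0148, 0], 0],
    [[0, 0, 0.098], [-0.009, -0.014, 0], 0],
    [[0, 0, 0.098], [-0.0104, -0.013, 0], 0],
    [[0, 0, 0.098], [-0.0116, -0.012, 0], 0],
    [[0, 0, 0], [0, 0, 0], 0]
  ]
}}

```text
time: 30.45
eef_pos: [0.4989, 0.1253, 0.2233]
tcp_rot: [1.0, -0.013, -0.002, 0.0]
contact_force: [0.4, -1.0, -4.6]
opening: 0.2
finger_force: 98.5
```

{"method": "drive_tool", "body": {
  "moves": [
    [[0, 0, 0], [0, 0, 0], 0],
    [[0, 0, 0], [0, 0, 0], 0]
  ]
}}

```text
time: 30.7
eef_pos: [0.5008, 0.1245, 0.225]
tcp_rot: [1.0, -0.014, -0.0, 0.0]
contact_force: [-0.2, 1.1, -3.7]
opening: 0.195
finger_force: 98.5
```

```bash
python3 - <<'E'
from h import *
s=ctrl.get_state(); print(s["eef_pos"],s["qpos"],s["time"],s["opening"])
goto([.499,.125,.226],-91.5,rows=1)
T=cam("top");S=cam("scene","pics/s12.png")
a=cv2.resize(T["image"][210:350,100:300,::-1],None,fx=2,fy=2);b=cv2.resize(S["image"][100:240,330:520,::-1],None,fx=2,fy=2)
cv2.imwrite("pics/c12.png",np.hstack([a,b]))
P=[.499-.0155,.125,.226]
W=cam("wrist","pics/w12.png")
E
```

```text
[0.50081717 0.12451444 0.2249876 ] [ 4.70202690e-02 -4.60488414e-02  1.98553839e+00 -2.90970750e-04
  1.20251077e+00  1.64591504e+00] 30.7 0.19549068741038267
n=1 dist 0.002 turn/row [0.0003, 0.0004, -0.0018]
[[0.0, 0.0, -0.002], [-0.0018, -0.0004, -0.001]]
```

View pics/c12.png

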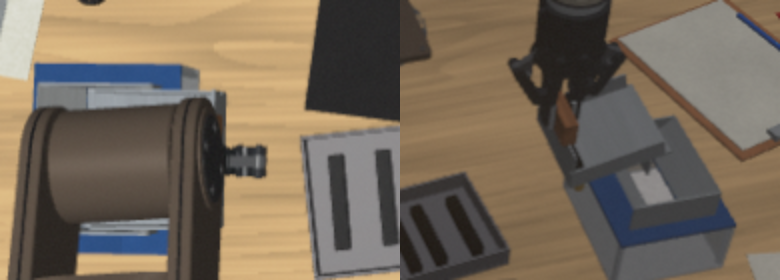

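The top and scene views show the pan level before the hopper, with its pouring edge parallel to the slot and the steel bar still inside. Now the tipping.

```bash
python3 -c "
from h import *
goto([.499,.134,.214],-91.5,-24,rows=3)
goto([.499,.158,.235],-91.5,-43,rows=5,start=([.499,.134,.214],-91.5,-24))"
```

```text
n=3 dist 0.015 turn/row [-0.1396, 0.0002, -0.0007]
[[-0.14, 0.0, -0.001], [-0.0007, -0.0031, 0.0037]]
[[-0.14, 0.0, -0.001], [-0.0007, -0.0036, 0.0033]]
[[-0.14, 0.0, -0.001], [-0.0007, -0.004, 0.0027]]
n=5 dist 0.032 turn/row [-0.0663, 0.0, 0.0]
[[-0.066, 0.0, 0.0], [-0.0001, -0.0027, -0.0058]]
[[-0.066, 0.0, 0.0], [-0.0001, -0.0023, -0.006]]
[[-0.066, 0.0, 0.0], [-0.0001, -0.0019, -0.0061]]
[[-0.066, 0.0, 0.0], [-0.0001, -0.0015, -0.0062]]
[[-0.066, 0.0, 0.0], [-0.0001, -0.0011, -0.0063]]
```

{"method": "drive_tool", "body": {
  "moves": [
    [[-0.14, 0, 0], [0, -0.003, 0.0037], 0],
    [[-0.14, 0, 0], [0, -0.0036, 0.0033], 0],
    [[-0.14, 0, 0], [0, -0.004, 0.0027], 0],
    [[-0.066, 0, 0], [0, -0.0027, -0.0058], 0],
    [[-0.066, 0, 0], [0, -0.0023, -0.006], 0]
  ]
}}

```text
time: 31.48
eef_pos: [0.5012, 0.1445, 0.2224]
tcp_rot: [0.962, -0.014, -0.004, 0.273]
contact_force: [-0.3, -0.3, -3.5]
opening: 0.194
finger_force: 98.7
```

{"method": "drive_tool", "body": {
  "moves": [
    [[-0.066, 0, 0], [0, -0.002, -0.006], 0],
    [[-0.066, 0, 0], [0, -0.0015, -0.0062], 0],
    [[-0.066, 0, 0], [0, -0.001, -0.0063], 0],
    [[0, 0, 0], [0, 0, 0], 0],
    [[0, 0, 0], [0, 0, 0], 0]
  ]
}}

```text
time: 32.1
eef_pos: [0.5018, 0.1583, 0.2353]
tcp_rot: [0.931, -0.013, -0.005, 0.365]
contact_force: [0.3, 0.1, -3.0]
opening: 0.2
finger_force: 99.1
```

{"method": "drive_tool", "body": {
  "moves": [
    [[0, 0, 0], [0, 0, 0], 0],
    [[0, 0, 0], [0, 0, 0], 0],
    [[0, 0, 0], [0, 0, 0], 0],
    [[0, 0, 0], [0, 0, 0], 0]
  ]
}}

```text
time: 32.6
eef_pos: [0.5014, 0.1582, 0.2351]
tcp_rot: [0.93, -0.013, -0.005, 0.366]
contact_force: [0.2, -0.6, -1.6]
opening: 0.195
finger_force: 99.1
```

```bash
python3 - <<'E'
from h import *
s=ctrl.get_state(); print(s["eef_pos"],s["tcp_rot"],s["qpos"],s["time"],s["opening"])
S=cam("scene","pics/s13.png"); W=cam("wrist")["image"][:,:,::-1]
b=cv2.resize(S["image"][110:250,370:520,::-1],None,fx=2.66,fy=2.66)
W=cv2.resize(W,(W.shape[1]*b.shape[0]//480//1,b.shape[0]))[:,:398]
cv2.imwrite("pics/c13.png",np.hstack([b,cv2.resize(cam("wrist")["image"][:,:,::-1],(400,b.shape[0]))]))
E
```

```text
[0.50142482 0.15816169 0.23509311] [ 0.93043674 -0.01319811 -0.00519026  0.36617802] [ 0.38901162  0.18861897  1.83769716 -0.67480877  1.49689992  2.17459514] 32.6 0.19474191351773273
```

View pics/c13.png

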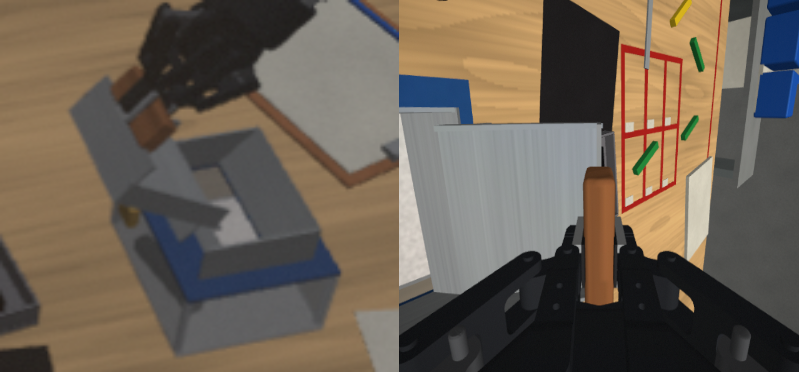

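The pan is empty in the wrist view, the load has dropped, and no bar is left in the hopper's visible part. I'll level the pan and back off, then check the box.

```bash
python3 -c "
from h import *
goto([.500,.118,.24],-91.5,0,rows=5)
goto([.6747,-.031,.20],-13,0,start=([.5,.118,.24],-91.5,0))"
```

```text
n=5 dist 0.041 turn/row [0.15, 0.0002, -0.0004]
[[0.15, 0.0, -0.0], [-0.0001, 0.0066, 0.0048]]
[[0.15, 0.0, -0.0], [-0.0001, 0.0072, 0.0037]]
[[0.15, 0.0, -0.0], [-0.0001, 0.0077, 0.0026]]
[[0.15, 0.0, -0.0], [-0.0001, 0.008, 0.0014]]
[[0.15, 0.0, -0.0], [-0.0001, 0.0081, 0.0002]]
n=8 dist 0.233 turn/row [0.0, 0.0, -0.1713]
[[0.0, 0.0, -0.171], [0.0223, 0.018, 0.005]]
[[0.0, 0.0, -0.171], [0.0189, 0.0216, 0.005]]
[[0.0, 0.0, -0.171], [0.015, 0.0245, 0.005]]
[[0.0, 0.0, -0.171], [0.0106, 0.0267, 0.005]]
[[0.0, 0.0, -0.171], [0.0059, 0.0281, 0.005]]
[[0.0, 0.0, -0.171], [0.001, 0.0287, 0.005]]
[[0.0, 0.0, -0.171], [-0.0039, 0.0284, 0.005]]
[[0.0, 0.0, -0.171], [-0.0087, 0.0274, 0.005]]
```

{"method": "drive_tool", "body": {
  "moves": [
    [[0.15, 0, 0], [0, 0.0066, 0.0048], 0],
    [[0.15, 0, 0], [0, 0.0072, 0.0037], 0],
    [[0.15, 0, 0], [0, 0.0077, 0.0026], 0],
    [[0.15, 0, 0], [0, 0.008, 0.0014], 0],
    [[0.15, 0, 0], [0, 0.008, 0], 0]
  ]
}}

```text
time: 33.38
eef_pos: [0.5002, 0.1177, 0.241]
tcp_rot: [1.0, -0.014, 0.001, -0.002]
contact_force: [-0.0, -0.2, -2.6]
opening: 0.196
finger_force: 99.0
```

{"method": "drive_tool", "body": {
  "moves": [
    [[0, 0, -0.171], [0.0223, 0.018, 0], 0],
    [[0, 0, -0.171], [0.019, 0.0216, 0], 0],
    [[0, 0, -0.171], [0.015, 0.0245, 0], 0],
    [[0, 0, -0.171], [0.0106, 0.0267, 0], 0],
    [[0, 0, -0.171], [0.006, 0.028, 0], 0]
  ]
}}

```text
time: 34.0
eef_pos: [0.6098, 0.024, 0.2401]
tcp_rot: [0.915, 0.405, -0.001, 0.0]
contact_force: [-0.0, 0.1, -2.0]
opening: 0.194
finger_force: 99.0
```

{"method": "drive_tool", "body": {
  "moves": [
    [[0, 0, -0.171], [0.001, 0.0287, 0], 0],
    [[0, 0, -0.171], [-0.004, 0.0284, 0], 0],
    [[0, 0, -0.171], [-0.0087, 0.0274, 0], 0],
    [[0, 0, 0], [0, 0, 0], 0],
    [[0, 0, 0], [0, 0, 0], 0]
  ]
}}

```text
time: 34.62
eef_pos: [0.6742, -0.031, 0.2398]
tcp_rot: [0.784, 0.62, -0.001, -0.001]
contact_force: [0.3, 1.0, -2.3]
opening: 0.196
finger_force: 99.0
```

```bash
python3 - <<'E'
from m import *
s=ctrl.get_state(); print(s["eef_pos"],s["tcp_rot"],s["qpos"],s["time"],s["opening"])
goto([.6747,-.031,.071],-13,0)
T=cam("top","pics/t14.png");S=cam("scene","pics/s14.png")
a=cv2.resize(T["image"][180:350,100:345,::-1],None,fx=1.6,fy=1.6);b=cv2.resize(S["image"][140:250,395:505,::-1],(272,272))
cv2.imwrite("pics/c14.png",np.hstack([a,b]))
h=T["image"];m=cv2.inRange(cv2.cvtColor(h,cv2.COLOR_RGB2HSV),(0,0,0),(179,255,55));k=np.zeros_like(m);k[180:280,245:350]=255
q=np.vstack([x for x in cv2.findContours(m&k,cv2.RETR_EXTERNAL,cv2.CHAIN_APPROX_NONE)[0] if cv2.contourArea(x)>60]);print(cv2.minAreaRect(q))
M=onz(T,[[263,188],[341,197],[331,274],[252.5,265]],.003);print("mat",M.round(3),M.mean(0).round(3))
E
```

```text
[ 0.67416241 -0.03100892  0.23981244] [ 7.84256125e-01  6.20436629e-01 -6.31546701e-04 -5.67016788e-04] [-1.95956886e-01  2.93236138e-01  1.58387683e+00 -2.37103187e-04
  1.26616203e+00  3.63115321e-02] 34.625 0.1956668974851588
n=3 dist 0.169 turn/row [-0.0006, 0.0001, -0.0018]
[[-0.001, 0.0, -0.002], [0.0001, 0.0003, 0.0563]]
[[-0.001, 0.0, -0.002], [0.0001, 0.0002, 0.0563]]
[[-0.001, 0.0, -0.002], [0.0, 0.0002, 0.0563]]
((307.9645690917969, 227.93032836914062), (95.3829116821289, 70.56060791015625), 81.46923065185547)
mat [[ 0.714  0.047  0.003]
 [ 0.691 -0.121  0.003]
 [ 0.527 -0.097  0.003]
 [ 0.549  0.07   0.003]] [ 0.62  -0.025  0.003]
```

View pics/c14.png

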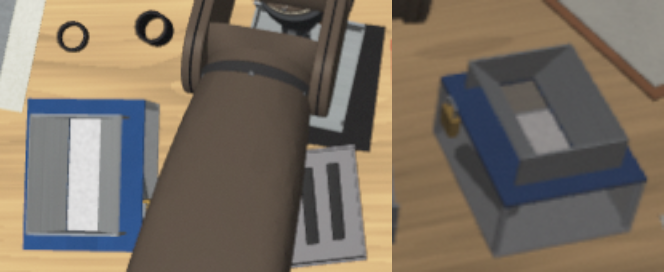

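The hopper is empty. A dark bar shows inside the box through its clear wall (scene crop, left of the padlock side, around (480,165)). I'll lower the pan onto the mat (mat centre (0.620, -0.025)).

{"method": "drive_tool", "body": {
  "moves": [
    [[0, 0, 0], [0, 0, 0.055], 0],
    [[0, 0, 0], [0, 0, 0.055], 0],
    [[0, 0, 0], [0, 0, 0.045], 0],
    [[0, 0, 0], [0, 0, 0.013], 0],
    [[0, 0, 0], [0, 0, 0.004], 0]
  ]
}}

```text
time: 35.35
eef_pos: [0.6749, -0.0309, 0.0688]
tcp_rot: [0.784, 0.621, 0.0, 0.0]
contact_force: [0.4, 0.5, -1.3]
opening: 0.194
finger_force: 99.0
```

{"method": "drive_tool", "body": {
  "moves": [
    [[0, 0, 0], [0, 0, 0.001], 0],
    [[0, 0, 0], [0, 0, 0], 0],
    [[0, 0, 0], [0, 0, 0], 0]
  ]
}}

```text
time: 35.72
eef_pos: [0.6756, -0.0314, 0.0689]
tcp_rot: [0.784, 0.621, 0.001, 0.001]
contact_force: [0.5, -0.3, -1.8]
opening: 0.194
finger_force: 99.0
```

{"method": "drive_tool", "body": {
  "moves": [
    [[0, 0, 0], [0, 0, 0.0015], 0],
    [[0, 0, 0], [0, 0, 0.0015], 0],
    [[0, 0, 0], [0, 0, 0], 0],
    [[0, 0, 0], [0, 0, 0], 0]
  ]
}}

```text
time: 36.22
eef_pos: [0.6754, -0.0314, 0.0665]
tcp_rot: [0.784, 0.621, 0.0, 0.0]
contact_force: [-2.8, -0.3, 6.0]
opening: 0.194
finger_force: 100.3
```

Contact (+6 N). I'll release by opening slowly, then rise straight up.

{"method": "drive_tool", "body": {
  "moves": [
    [[0, 0, 0], [0, 0, 0], 0.025],
    [[0, 0, 0], [0, 0, 0], 0.04],
    [[0, 0, 0], [0, 0, 0], 0.06],
    [[0, 0, 0], [0, 0, -0.02], 0.06],
    [[0, 0, 0], [0, 0, -0.05], 0.06]
  ]
}}

```text
time: 36.85
eef_pos: [0.6728, -0.031, 0.1326]
tcp_rot: [0.784, 0.621, -0.002, -0.002]
contact_force: [-0.7, 0.1, -0.2]
opening: 0.701
finger_force: 0.0
```

{"method": "drive_tool", "body": {
  "moves": [
    [[0, 0, 0], [0, 0, -0.05], 0.06],
    [[0, 0, 0], [0.04, 0, -0.04], 0.06],
    [[0, 0, 0], [0.05, 0, 0], 0.06],
    [[0, 0, 0], [0.05, 0, 0], 0.06],
    [[0, 0, 0], [0.03, 0, 0], 0.06]
  ]
}}

```text
time: 37.48
eef_pos: [0.714, 0.1367, 0.2264]
tcp_rot: [0.783, 0.622, 0.001, 0.001]
contact_force: [1.1, 0.1, -0.8]
opening: 0.704
finger_force: 0.0
```

{"method": "drive_tool", "body": {
  "moves": [
    [[0, 0, 0], [0.03, 0, 0], 0.06],
    [[0, 0, 0], [0, 0, 0], 0.06],
    [[0, 0, 0], [0, 0, 0], 0.06]
  ]
}}

```text
time: 37.85
eef_pos: [0.7206, 0.1629, 0.2252]
tcp_rot: [0.784, 0.621, 0.0, 0.0]
contact_force: [-0.1, -0.7, -0.3]
opening: 0.704
finger_force: 0.0
```

```bash
python3 - <<'E'
from m import *
s=ctrl.get_state(); print(s["eef_pos"],s["time"],s["contact_force"])
T=cam("top");S=cam("scene")
for n,c,roi in(("T",T,(230,150,360,260)),("S",S,(320,240,410,300))):
    for r,a,q in blobs(c,(5,80,50),(15,255,160),60,2000,roi):
        print(n,r,a); 
        if n=="T": g=onz(T,[r[0]],.076)[0];pt=r[0];print(g)
        else: print(tri(T,[pt],S,[r[0]]))
a=cv2.resize(T["image"][170:350,100:345,::-1],None,fx=1.6,fy=1.6);b=cv2.resize(S["image"][140:300,310:505,::-1],(351,288))
cv2.imwrite("pics/c15.png",np.hstack([a,b]))
E
```

```text
[0.72058108 0.16290272 0.22522423] 37.85 [-0.06272373 -0.74504227 -0.26189101]
T ((297.81707763671875, 200.35365295410156), (40.997859954833984, 10.266926765441895), 12.094758033752441) 366.0
[ 0.67461423 -0.03218621  0.076     ]
S ((364.0, 271.0), (12.0, 34.0), 90.0) 399.5
[[ 6.75854903e-01 -3.17753281e-02  6.78427224e-02  7.81935274e-05]]
```

View pics/c15.png

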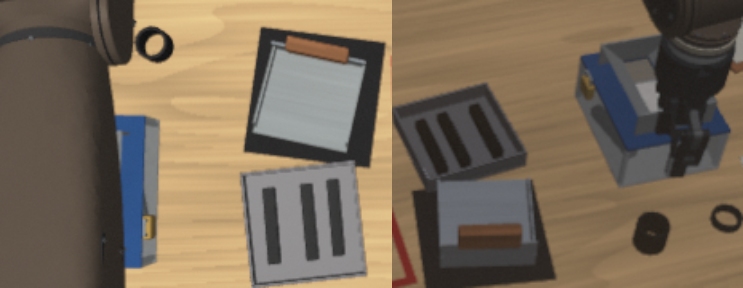

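The pan stands upright and empty on its mat: the grip is 3 mm from its starting point and at the same height. Three bars lie flat in the tray, the steel bar is in the box, and the rings and caliper have not been touched.

```bash
python3 -c "
from plant import ctrl
print(ctrl.sign_off())"
```

```text
the job is handed in; nothing more can be done
None
```

I handed the job in at about 38 s: the one steel bar was tipped into the locked box, the three aluminium bars are in the reject tray, and the empty pan is upright on its mat; the judge's result was not shown.

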